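# Set a slack screw stage on its index mark

## Robot

A 6-joint arm with a two-finger parallel gripper is mounted at the origin on the work surface. World frame = base frame: x ahead of the robot, y to its left, z up, the work surface at z = 0. Lengths are in mm, angles in rad, forces in N, time in s.
With the tool pointing down it reaches from about 350 to 775 mm from the base axis. Payload 7.3 kg.
Tool frame: the origin (TCP) lies midway between the tips of the shut fingers; the grasp point (between the pads) lies 19 mm behind it; x points along the fingers, z is the direction in which the jaws open and shut, and the axes are right-handed (so a half turn about x gives the same grasp; the last joint's range is limited). The gripper opens to 92 mm and grips with 3 to 60 N. Pads are 19 mm wide; open, the fingers measure 130 mm over their backs; the gripper's body (75 mm by 190 mm) begins 47 mm behind the grasp point.
Start: joints at [-1.323, 0.342, 1.524, -0, 1.275, -0.146], TCP at [201.466, -484.826, 226.741] pointing down, gripper open.
Joint ranges: [-2.53, 2.53], [-0.77, 2.02], [0.04, 2.7], [-1, 4.14], [0.28, 2.66], [-3.11, 3.11]. Speed limits (rad/s): [2.57, 2.57, 3.14, 3.14, 3.14, 3.14].

## Interface

Orientations are given as [roll, pitch, yaw] about the fixed x, y, z axes, in that order (R = Rz(yaw) Ry(pitch) Rx(roll)).
In Python, from plant import monitor, optics, close_job gives the robot as it stands.
- The arm moves only by the tool send_rows, never from a script. Its argument "commands" is a list that holds one entry, the list of rows, each a list of 5 numbers: the shift along the tool's x, y, z in m, then the turn about the tool's x in degrees, then the finger opening in m, from 0 to 0.0918. A call has 1 to 10 rows; each row shifts and turns the pose as measured when the row begins, along the tool's axes as they then stand; what a row does not reach is not made up. A row lasts 1/12 s, in which the tool goes at most 41.7 mm and 7.16 degrees, less where a joint would pass 70% of its speed; a pose out of reach is approached as far as the arm can. A call with a gripper value outside its range is refused whole. The fingers move at their own pace and stop on an object; the grip force is fixed at half the most. Time passes only in rows, so rows that do not move let the fingers close. It gives the time, the measured TCP pose, the force and the opening at its end, in the units of the state.
- monitor.get_obs(): the state, without advancing time (a new reading comes with each control period).
- optics.capture(name): name is "scene" or "top"; returns a dict with "color" (400x640x3 uint8, blue, green, red), "camera_matrix" (3x3 intrinsics, pixels), "camera_from_world" (4x4, takes a point from world to camera coordinates). Camera axes: x right, y down, z forward; pixel columns grow to the right and rows downward; lengths in mm; the calibration is good to about 2 mm. A picture is of the moment at which its call begins. There is no depth.
- close_job(): hands the job in, once; it reports no verdict.
The state is a dict: "time": time; "joint_positions": joint angles; "dq": joint speeds; "tau": joint torques, N m; "tool_pos": TCP position; "tcp_rot": TCP orientation; "contact_force": force on the tool from outside, world axes, zero at the start; "moment": the same for the moment, N m; "grip_width": finger opening in mm.
Only numpy, scipy, OpenCV 4.12 (cv2) and the standard library are available. Lean on these libraries where they do the work, as an engineer would, in place of code of your own. Each camera call takes 0.05 s, during which the arm holds its last target.

## Task

The screw of this bench stage has slack, so set it from one side: wind the crank anticlockwise until the carriage is fully home against its stop beside the gearbox, and rest it there a moment with some 12 to 15 N on the handle, never more than 24 N, or the screw suffers. Then wind clockwise until the carriage's pointer stands at the index, finishing clockwise so that the slack is left taken up that way, and let go of the crank. Leave the index and the other things on the bench as they are.

Things in the scene. Friction and masses are not known exactly. Their poses are not given: they have to be found in the camera images.
- wheel_centre (a point): centre of the upper face of the flat dark steel handwheel, 124 mm across, 12 mm thick, on the stage's grey gearbox, turning about a vertical axis through this point, 95 mm above the table; x axis towards the crank handle. Once the slack is taken up, one turn moves the carriage 24 mm (3.82 mm per rad): clockwise seen from above, away from the gearbox; anticlockwise, towards it.
- handwheel (a joint): where the wheel stands in its slack, in rad. A bright steel key bar on the screw shaft, at the wheel's middle, has 1 rad of free play between two small brass driving pins on the wheel: +0.5 is slack fully taken up clockwise (one pin on the bar, driving the carriage away from the gearbox), -0.5 anticlockwise (the other pin on it, driving towards the gearbox), between them the wheel turns alone.
- crank_grip (a point): centre of the black upright crank handle, a sleeve 16 mm across, 44 mm tall, 50 mm from the wheel's axis, spinning freely on its pin, so it can be pinched from above and carried round without turning the gripper; 119 mm above the table (handle's top 141, its arm's 98). It takes about 1 N in the slack and about 4 N to drive the carriage; at the stop the wheel locks and the handle gives 2.4 N per mm
- crank_arm (a joint): deflection of the handle's sprung steel arm about the wheel's axis, in rad, 0 unloaded, positive when the handle is pushed clockwise; 120 N per rad at the handle, so 0.1 rad (5 mm of handle) is 12 N
- pointer (a point): tip of the carriage's small dark steel pointer, a blade 3 mm wide on the side of the carriage facing away from the robot, 57 mm above the table
- index (a point): tip of the index, a 3 mm wide blade on a small brass rider on the graduated bar along the stage's far side, 57 mm above the table; pointer and index face one another tip to tip, 1 mm apart, when the carriage is on the mark. The axes here are those of the stage: x along the rails, away from the gearbox.
- carriage (a joint): travel of the steel carriage (62 x 100 mm, carrying a copper tube in a clamp) along its two rails, in m: 0 when its back rests against the stop, growing away from the gearbox; it stays where it is left. At the start it is beyond the index.
- stop_face (a point): middle of the two rubber dots on the dark steel stop block, between the gearbox and the carriage, 48 mm above the table; x axis along the rails away from the gearbox
- carriage_back (a point): middle of the carriage's back edge, 48 mm above the table; it meets stop_face when the carriage is fully home
- screw_stage: the fixed screw stage, 320 x 170 mm aluminium bed; origin under its middle on the table; x along the rails, away from the gearbox; the handwheel's axis lies at x = -150 mm, y = 0
- flask: steel vacuum flask without its cup, 74 mm across, 240 mm tall; origin under its centre; bystander
- flask_cup: steel flask cup, 74 mm across, 50 mm tall; origin under its centre; bystander
- tube: short upright piece of copper tube, 28 mm across, 70 mm tall; origin under its centre; bystander
- hex_key: dark steel L-shaped hex key lying flat, 85 by 30 mm, 6 mm thick; origin under the middle of its long leg; bystander
- steel_rule: plain flat metal rule lying on the table, 150 x 25 x 4 mm; origin under its centre; bystander
- weight: brass knobbed weight, 40 mm across, 48 mm tall; origin under its centre; bystander
- parts_tray: small open wooden tray, 100 x 75 x 28 mm; origin under its centre; bystander

How it is judged (in metres and radians):
On the way, in this order (a step that is already met when the one before it is completed fails the run):
1. the carriage is home and pressed on its stop with at least 8 N at the handle (value of joint carriage below 0.0015 m and value of joint crank_arm below -0.067 rad), for 0.2 s.
2. the pointer stands at the index with the slack taken up clockwise (x of pointer in the frame of index between -0.0015 and 0.0015 m and value of joint handwheel above 0.3 rad), for 0.2 s.
At the end, for the whole second after the job is handed in: The pointer is within 1.5 mm of the index along the rails, the wheel's slack is left taken up clockwise (within 0.2 rad of its clockwise end), the carriage is at rest and the crank is released (all of step 2 and velocity of joint carriage between -0.002 and 0.002 m/s); the robot touches nothing.
It fails at once if the crank handle is forced with more than 24 N (its arm bent by over 0.2 rad) (value of joint crank_arm above 0.2 rad or value of joint crank_arm below -0.2 rad).
It fails at once if the index is shifted by more than 2 mm (distance of index from where it was at the start of the episode above 0.002 m).
It fails at once if a bystander is moved by more than 20 mm (distance of any of flask, flask_cup, tube, hex_key, steel_rule, weight, parts_tray from where it was at the start of the episode above 0.02 m).
It also fails if it takes over 64 s, if anything falls off the work surface, if the arm or the gripper's body presses on something with over 40 N, if the wrist force passes 120 N, or if a joint passes its speed limit or range.

## Working session

There is one attempt and no reset: what is moved stays moved. The work goes in short steps, Python scripts to look and compute and a tool call to move; the robot and the scene stay as the last step left them, time stands still between calls to the robot, and variables do not carry over. Pictures are saved under pics/ and viewed, and the job is handed in when it is done.

Besides the shell and the picture viewer there is one more tool, called after "Emit:" by a JSON object that holds its "fn" and its "kwargs", one argument or row to a line. send_rows: Moves the arm, as the interface text tells. Its arguments: {"type":"object","properties":{"commands":{"type":"array","items":{"type":"array","items":{"type":"array","items":{"type":"number"}}}}},"required":["commands"]}

```bash
ls; mkdir -p pics
python3 - <<'E'
from plant import monitor, optics
import cv2
print(monitor.get_obs())
for n in("scene","top"):
    c=optics.capture(n); cv2.imwrite(f"pics/{n}0.png",c["color"]); print(n,c["camera_matrix"].tolist(),c["camera_from_world"].round(4).tolist())
E
```

```text
pics
{'time': 0.0, 'joint_positions': array([-1.32302836e+00,  3.42713655e-01,  1.52502694e+00, -3.37776825e-05,
        1.27540131e+00, -1.46017265e-01]), 'dq': array([ 0.00079781,  0.00057694, -0.0004397 ,  0.00014549, -0.00083721,
       -0.0002785 ]), 'tau': array([ 2.50297953e-04, -4.31242669e+01, -2.44224358e+01,  7.16382475e-02,
        5.60106570e-02, -1.31319239e-04]), 'tool_pos': array([ 201.33533431, -484.41093596,  226.04621169]), 'tcp_rot': array([3.01642079, 1.56924674, 1.83941956]), 'contact_force': array([-0.5128735 , -0.7961337 ,  1.23922691]), 'moment': array([ 0.03206074,  0.009674  , -0.03883232]), 'grip_width': 91.99959282779619}
scene [[434.3529493098713, 0.0, 317.273586869791], [0.0, 434.3529493098713, 202.7472740747542], [0.0, 0.0, 1.0]] [[-0.0014, 0.9999, -0.0154, -149.0642], [0.8349, -0.0073, -0.5503, -404.9902], [-0.5504, -0.0137, -0.8348, 1099.2137], [0.0, 0.0, 0.0, 1.0]]
top [[363.40995461684173, 0.0, 317.3784699232258], [0.0, 363.40995461684173, 199.93968740833301], [0.0, 0.0, 1.0]] [[-0.0764, -0.9971, -0.0035, 171.4696], [-0.9642, 0.0748, -0.2543, 563.3914], [0.2539, -0.0161, -0.9671, 723.89], [0.0, 0.0, 0.0, 1.0]]
```

View pics/scene0.png

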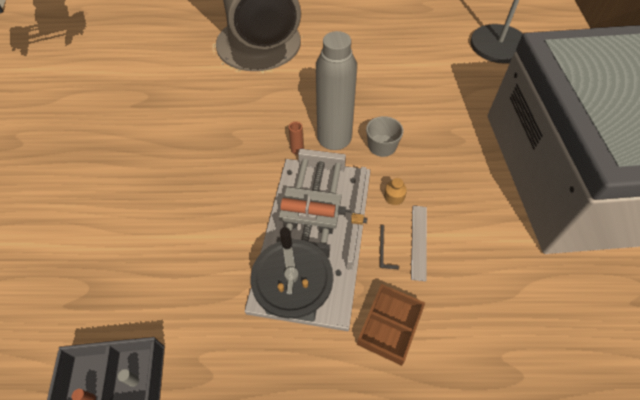

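View pics/top0.png

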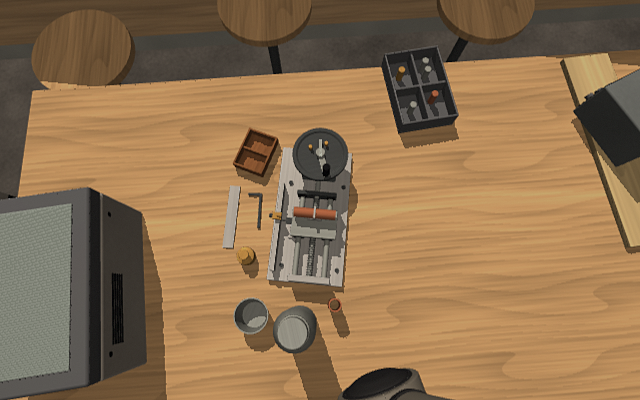

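```bash
cat > h.py <<'E'
import numpy as np, cv2
from plant import monitor, optics
def ray(c,u,v):
    T=c["camera_from_world"];K=c["camera_matrix"]
    R=T[:3,:3];o=-R.T@T[:3,3];d=R.T@np.linalg.inv(K)@np.array([u,v,1.]);return o,d
def onz(c,u,v,z):
    o,d=ray(c,u,v);return o+d*(z-o[2])/d[2]
def px(c,p):
    q=c["camera_from_world"]@np.r_[p,1];q=c["camera_matrix"]@q[:3];return q[:2]/q[2]
def tri(a,b):
    (o1,d1),(o2,d2)=a,b
    d1=d1/np.linalg.norm(d1);d2=d2/np.linalg.norm(d2)
    s=np.linalg.lstsq(np.c_[d1,-d2],o2-o1,rcond=None)[0]
    p,q=o1+s[0]*d1,o2+s[1]*d2;return (p+q)/2,np.linalg.norm(p-q)
def crop(c,x0,y0,w,h,k,fn):
    cv2.imwrite(fn,cv2.resize(c["color"][y0:y0+h,x0:x0+w],None,fx=k,fy=k,interpolation=cv2.INTER_CUBIC))
E
python3 - <<'E'
from h import *
s=optics.capture("scene");t=optics.capture("top")
crop(s,240,145,150,190,3,"pics/sc1.png");crop(t,225,120,140,175,3.4,"pics/tc1.png")
print(onz(s,291,277,95),onz(t,320,153,95),onz(s,286,238,119),onz(t,326,171,119))
print(px(t,[0,0,0]),px(s,[0,0,0]))
E
```

```text
[680.49854405 112.56893223  95.        ] [675.47497519 114.07665634  95.        ] [627.8877366 104.8024543 119.       ] [624.32037252 105.49666489 119.        ]
[403.46027675 482.77551166] [258.37106734  42.71589721]
```

```bash
ls pics
```

```text
sc1.png
scene0.png
tc1.png
top0.png
```

View pics/sc1.png

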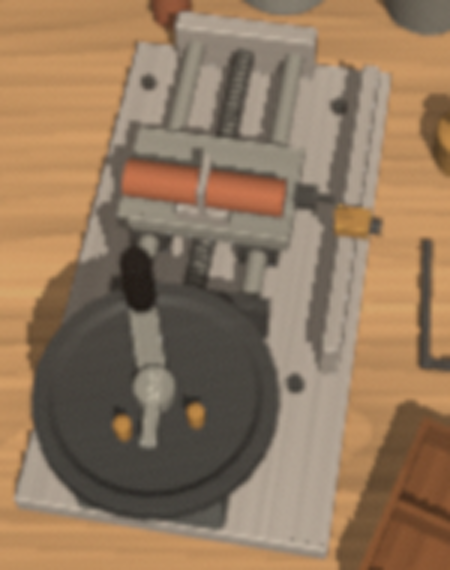

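View pics/tc1.png

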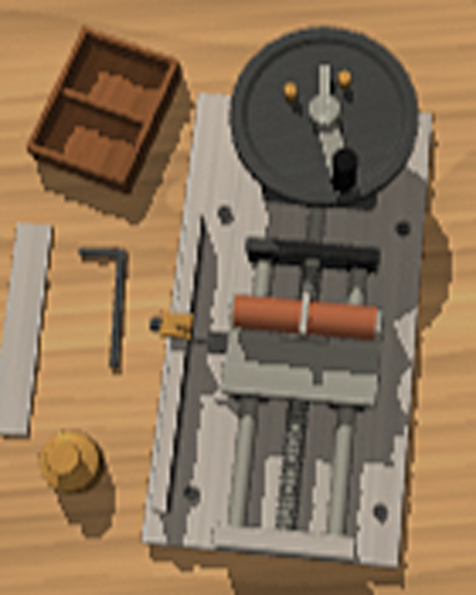

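```bash
python3 - <<'E'
from h import *
s=optics.capture("scene");t=optics.capture("top")
for n,c,(x0,y0,x1,y1) in(("s",s,(270,215,305,255)),("t",t,(312,155,340,185))):
    g=c["color"].max(2)[y0:y1,x0:x1]
    m=(g<32).astype(np.uint8)
    k,l,st,ce=cv2.connectedComponentsWithStats(m)
    for i in range(1,k):
        if st[i,4]>15: print(n,st[i],ce[i]+[x0,y0])
# hub, tri
print(tri(ray(s,291,274.5),ray(t,320,152)))
# tube ends: scene crop(3x,+240,145) ; top crop (3.4x,+225,120)
S=lambda u,v:ray(s,240+u/3,145+v/3);T=lambda u,v:ray(t,225+u/3.4,120+v/3.4)
print("tube L/R",tri(S(124,178),T(378,320)),tri(S(285,197),T(235,310)))
print("bed corners", tri(S(137,43),T(398,565)),tri(S(385,72),T(147,543)),tri(S(326,552),T(203,95)))
print("rider",tri(S(352,220),T(178,325)))
E
python3 - <<'E'
import cv2,sys;sys.path.insert(0,'.')
import os;os.chdir('.')
s=cv2.imread('pics/scene0.png');t=cv2.imread('pics/top0.png')
def c(i,x,y,w,h,k):return cv2.resize(i[y:y+h,x:x+w],None,fx=k,fy=k,interpolation=cv2.INTER_NEAREST)
a=c(s,330,190,45,35,8);b=c(t,262,200,45,35,8)
import numpy as np
cv2.imwrite('pics/pi0.png',np.hstack([a,b]))
E
```

```text
t [10  9  8 13 79] [325.84810127 169.98734177]
t [ 3 20 22  6 28] [325.71428571 178.96428571]
(array([677.21149284, 113.25824528,  96.65015996]), np.float64(1.3856774794805093))
tube L/R (array([539.33602242,  89.80613537,  76.24136654]), np.float64(0.3794716471519518)) (array([552.86833361, 180.34534991,  76.27969803]), np.float64(0.8970760920539266))
bed corners (array([388.68041637,  86.56969609,  11.46082663]), np.float64(0.804386486399611)) (array([415.33563647, 250.55918038,  11.89417398]), np.float64(0.16904321662760197)) (array([731.1608879 , 198.49312462,   7.19231997]), np.float64(2.953505314399695))
rider (array([551.95141506, 219.58646594,  49.54246958]), np.float64(0.6494742672723822))
```

View pics/pi0.png

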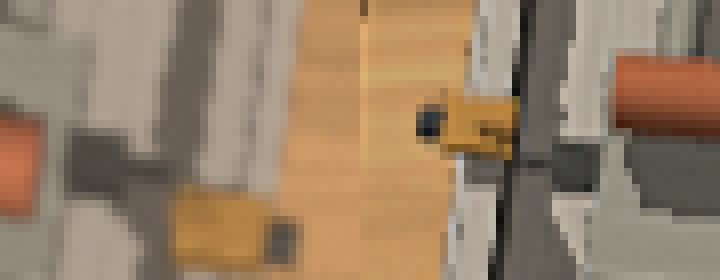

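```bash
cat >> h.py <<'E'
from scipy.spatial.transform import Rotation as Rn
def Rt(): return Rn.from_euler("xyz",monitor.get_obs()["tcp_rot"]).as_matrix()
def go(p):
    o=monitor.get_obs(); d=np.array(p,float)-o["tool_pos"]; return (Rt().T@d).round(1)
E
python3 - <<'E'
from h import *
print(Rt().round(3)); print(go([627,106,200]))
s=optics.capture("scene");t=optics.capture("top")
print("ptr block",tri(ray(s,341.9,210.6),ray(t,289.3,220.6)))
print("flask",onz(s,335,143,0),onz(t,294,332,240), onz(t,250,315,50))
E
```

```text
[[-0.     0.923  0.384]
 [ 0.     0.384 -0.923]
 [-1.     0.    -0.   ]]
[  26.7  619.6 -382.2]
ptr block (array([537.84297169, 193.31415252,  52.61619994]), np.float64(0.5003749329315591))
flask [336.54185869 186.76237142   0.        ] [320.33325914 183.37344855 240.        ] [344.3142588  286.42577227  50.        ]
```

Emit:
{"fn": "send_rows", "kwargs": {
  "commands": [
    [[0.001, 0.031, -0.019, 0, 0.0918], [0.001, 0.031, -0.019, 0, 0.0918], [0.001, 0.031, -0.019, 0, 0.0918], [0.001, 0.031, -0.019, 0, 0.0918], [0.001, 0.031, -0.019, 0, 0.0918], [0.001, 0.031, -0.019, 0, 0.0918], [0.001, 0.031, -0.019, 0, 0.0918], [0.001, 0.031, -0.019, 0, 0.0918], [0.001, 0.031, -0.019, 0, 0.0918], [0.001, 0.031, -0.019, 0, 0.0918]]
  ]
}}

```text
time: 1.23
tool_pos: [420.1, -185.0, 215.6]
tcp_rot: [-0.102, 1.566, -1.292]
contact_force: [0.8, 0.2, -0.6]
grip_width: 91.8
```

Emit:
{"fn": "send_rows", "kwargs": {
  "commands": [
    [[0.001, 0.031, -0.019, 0, 0.0918], [0.001, 0.031, -0.019, 0, 0.0918], [0.001, 0.031, -0.019, 0, 0.0918], [0.001, 0.031, -0.019, 0, 0.0918], [0.001, 0.031, -0.019, 0, 0.0918], [0.001, 0.031, -0.019, 0, 0.0918], [0.001, 0.031, -0.019, 0, 0.0918], [0.001, 0.031, -0.019, 0, 0.0918], [0.001, 0.02, -0.012, 0, 0.0918], [0, 0, 0, 0, 0.0918]]
  ]
}}

```text
time: 2.07
tool_pos: [617.7, 88.4, 205.1]
tcp_rot: [0.478, 1.564, -0.706]
contact_force: [-0.4, 0.6, 0.5]
grip_width: 92.0
```

Run:
```python
from h import *
print(monitor.get_obs()["time"],Rt().round(3),go([627,106,106]))
```

```text
2.0667 [[ 0.005  0.926  0.377]
 [-0.004  0.377 -0.926]
 [-1.     0.003  0.006]] [ 99.   15.  -13.4]
```

Emit:
{"fn": "send_rows", "kwargs": {
  "commands": [
    [[0, 0.015, -0.0134, 0, 0.0918], [0.01, 0, 0, 0, 0.0918], [0.025, 0, 0, 0, 0.0918], [0.025, 0, 0, 0, 0.0918], [0.025, 0, 0, 0, 0.0918], [0.012, 0, 0, 0, 0.0918], [0, 0, 0, 0, 0.0918]]
  ]
}}

```text
time: 2.65
tool_pos: [625.9, 104.2, 103.6]
tcp_rot: [0.322, 1.562, -0.859]
contact_force: [-0.5, 0.2, 0.3]
grip_width: 91.9
```

Run:
```python
from h import *
print(go([627,106,106]))
s=optics.capture("scene");t=optics.capture("top")
a=cv2.resize(s["color"][180:330,230:370],None,fx=2.8,fy=2.8);b=cv2.resize(t["color"][110:260,250:390],None,fx=2.8,fy=2.8)
cv2.imwrite("pics/g1.png",np.hstack([a,b]))
```

```text
[-2.4  1.7 -1.2]
```

View pics/g1.png

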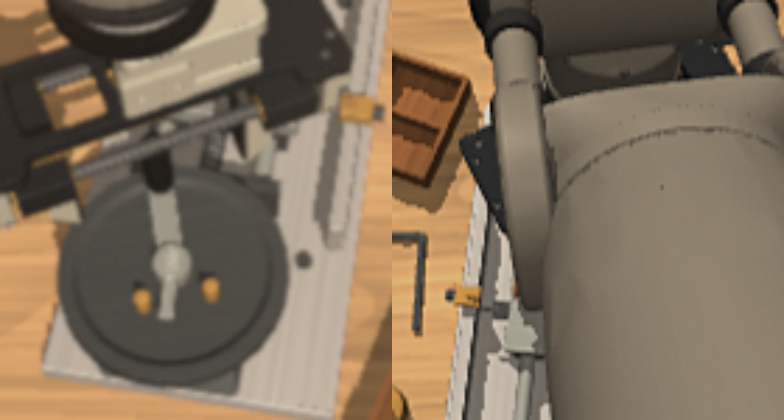

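Emit:
{"fn": "send_rows", "kwargs": {
  "commands": [
    [[-0.002, 0.001, 0, 0, 0.04], [0, 0, 0, 0, 0.025], [0, 0, 0, 0, 0.02], [0, 0, 0, 0, 0.01], [0, 0, 0, 0, 0.01], [0, 0, 0, 0, 0.01], [0, 0, 0, 0, 0.01], [0, 0, 0, 0, 0.01]]
  ]
}}

```text
time: 3.42
tool_pos: [631.4, 103.9, 115.7]
tcp_rot: [0.906, 1.549, -0.277]
contact_force: [-0.1, 0.3, -0.1]
grip_width: 43.1
```

Run:
```python
from h import *
o=monitor.get_obs();print(o["tool_pos"],o["contact_force"],o["grip_width"],o["dq"].round(3))
s=optics.capture("scene")
cv2.imwrite("pics/g2.png",cv2.resize(s["color"][180:330,230:370],None,fx=4,fy=4))
o=monitor.get_obs();print(o["tool_pos"],o["contact_force"],o["grip_width"],o["dq"].round(3),Rt().round(3))
```

```text
[631.39300329 103.87355472 115.67437267] [-0.09970825  0.34921909 -0.06279071] 43.08200801974221 [-0.001 -0.001 -0.001 -0.001  0.002 -0.003]
[631.37771589 103.86908758 115.65329773] [-0.83533284 -0.45895438  0.68857066] 39.00752261344727 [ 0.     0.005  0.001 -0.001 -0.     0.001] [[ 0.021  0.925  0.379]
 [-0.006  0.379 -0.925]
 [-1.     0.017  0.013]]
```

View pics/g2.png

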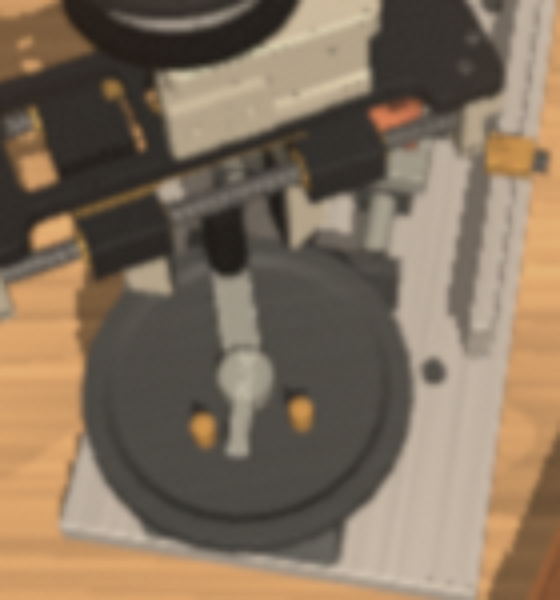

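Emit:
{"fn": "send_rows", "kwargs": {
  "commands": [
    [[0.003, 0, 0, 0, 0.01], [0.001, 0, 0, 0, 0.01]]
  ]
}}

```text
time: 3.63
tool_pos: [631.5, 103.9, 111.5]
tcp_rot: [0.911, 1.549, -0.271]
contact_force: [0.6, 0.2, -0.6]
grip_width: 25.7
```

Emit:
{"fn": "send_rows", "kwargs": {
  "commands": [
    [[0.001, 0, 0, 0, 0.01], [0.001, 0, 0, 0, 0.01]]
  ]
}}

```text
time: 3.8
tool_pos: [631.2, 104.0, 109.0]
tcp_rot: [0.898, 1.55, -0.284]
contact_force: [-3.1, -1.0, 5.3]
grip_width: 15.2
```

```bash
cat >> h.py <<'E'
import json
def plan(C,steps,r=50,z=None,rad=0.5):
    "steps in deg (+ = anticlockwise); rows in tool axes m"
    o=monitor.get_obs();R=Rt();p=o["tool_pos"]
    v=p[:2]-C;th=np.arctan2(v[1],v[0]);r0=np.hypot(*v);rows=[];cur=p.copy();dz=0 if z is None else (z-p[2])
    F=o["contact_force"];u=v/r0;tn=np.array([-u[1],u[0]])
    print("t %.2f pos %s th %.1f r %.1f Frad %.1f Ftan %.1f Fz %.1f grip %.1f"%(o["time"],p.round(1),np.degrees(th)%360,r0,F[:2]@u,F[:2]@tn,F[2],o["grip_width"]))
    a=th;n=len(steps)
    for i,s in enumerate(steps):
        a+=np.radians(s);rr=r0+(r-r0)*min(1,rad*(i+1))
        q=np.array([C[0]+rr*np.cos(a),C[1]+rr*np.sin(a),p[2]+dz*(i+1)/n])
        d=R.T@(q-cur)/1000;cur=q
        rows.append([*[round(float(x),4) for x in d],0,0.01])
    print(json.dumps([rows]))
E
python3 - <<'E'
from h import *
plan(np.array([680.6,111.7]),[4]*6)
E
```

```text
t 3.80 pos [631.2 104.  109. ] th 188.9 r 50.0 Frad 3.3 Ftan 0.5 Fz 5.3 grip 15.2
[[[0.0, -0.0007, 0.0034, 0, 0.01], [0.0, -0.0004, 0.0035, 0, 0.01], [0.0, -0.0002, 0.0035, 0, 0.01], [0.0, 0.0, 0.0035, 0, 0.01], [0.0, 0.0003, 0.0035, 0, 0.01], [0.0001, 0.0005, 0.0035, 0, 0.01]]]
```

Emit:
{"fn": "send_rows", "kwargs": {
  "commands": [
    [[0, -0.0007, 0.0034, 0, 0.01], [0, -0.0004, 0.0035, 0, 0.01], [0, -0.0002, 0.0035, 0, 0.01], [0, 0, 0.0035, 0, 0.01], [0, 0.0003, 0.0035, 0, 0.01], [0, 0.0005, 0.0035, 0, 0.01]]
  ]
}}

```text
time: 4.3
tool_pos: [639.2, 85.3, 109.4]
tcp_rot: [1.097, 1.55, -0.084]
contact_force: [-0.0, 3.8, 0.5]
grip_width: 15.3
```

Run:
```python
from h import *
plan(np.array([680.6,111.7]),[6]*8,z=108)
```

```text
t 4.30 pos [639.2  85.3 109.4] th 212.5 r 49.1 Frad -2.0 Ftan -3.3 Fz 0.5 grip 15.3
[[[0.0002, 0.0007, 0.0051, 0, 0.01], [0.0002, 0.0013, 0.0051, 0, 0.01], [0.0003, 0.0022, 0.0047, 0, 0.01], [0.0003, 0.0027, 0.0045, 0, 0.01], [0.0003, 0.0032, 0.0042, 0, 0.01], [0.0003, 0.0036, 0.0038, 0, 0.01], [0.0003, 0.004, 0.0034, 0, 0.01], [0.0003, 0.0043, 0.003, 0, 0.01]]]
```

Emit:
{"fn": "send_rows", "kwargs": {
  "commands": [
    [[0.0002, 0.0008, 0.0051, 0, 0.01], [0.0002, 0.0013, 0.0051, 0, 0.01], [0.0003, 0.0022, 0.0047, 0, 0.01], [0.0003, 0.0027, 0.0045, 0, 0.01], [0.0003, 0.0032, 0.0042, 0, 0.01], [0.0003, 0.0036, 0.0038, 0, 0.01], [0.0003, 0.004, 0.0034, 0, 0.01], [0.0003, 0.0043, 0.003, 0, 0.01]]
  ]
}}

```text
time: 4.97
tool_pos: [674.0, 64.2, 108.9]
tcp_rot: [1.495, 1.551, 0.314]
contact_force: [-3.5, 5.4, 4.4]
grip_width: 15.5
```

Run:
```python
from h import *
plan(np.array([680.6,111.7]),[7]*10,z=108)
```

```text
t 4.97 pos [674.   64.2 108.9] th 262.1 r 48.0 Frad -4.9 Ftan -4.2 Fz 4.4 grip 15.5
[[[0.0002, 0.0048, 0.0036, 0, 0.01], [0.0002, 0.0053, 0.003, 0, 0.01], [0.0002, 0.006, 0.0013, 0, 0.01], [0.0002, 0.0061, 0.0006, 0, 0.01], [0.0002, 0.0061, -0.0001, 0, 0.01], [0.0002, 0.006, -0.0009, 0, 0.01], [0.0002, 0.0059, -0.0016, 0, 0.01], [0.0002, 0.0056, -0.0023, 0, 0.01], [0.0002, 0.0053, -0.003, 0, 0.01], [0.0002, 0.0049, -0.0036, 0, 0.01]]]
```

Run:
```python
from h import *
s=optics.capture("scene")
cv2.imwrite("pics/g3.png",cv2.resize(s["color"][160:330,230:380],None,fx=4,fy=4))
t=optics.capture("top")
im=cv2.imread("pics/top0.png");cv2.imwrite("pics/t0z.png",cv2.resize(im[180:250,270:345],None,fx=8,fy=8,interpolation=cv2.INTER_NEAREST))
ex=np.array([-.987,.16])
for z in(48,52):
  b=onz(s,308.3,222.7,z);f=onz(t,225+313/3.4,120+264/3.4,z);print(b,f,(b-f)[:2]@ex)
```

```text
[559.13039482 135.13220616  48.        ] [586.9237622  127.55399912  48.        ] 28.644566728252563
[561.512409  135.2935232  52.       ] [585.84655301 127.61893924  52.        ] 25.245733566423898
```

View pics/g3.png

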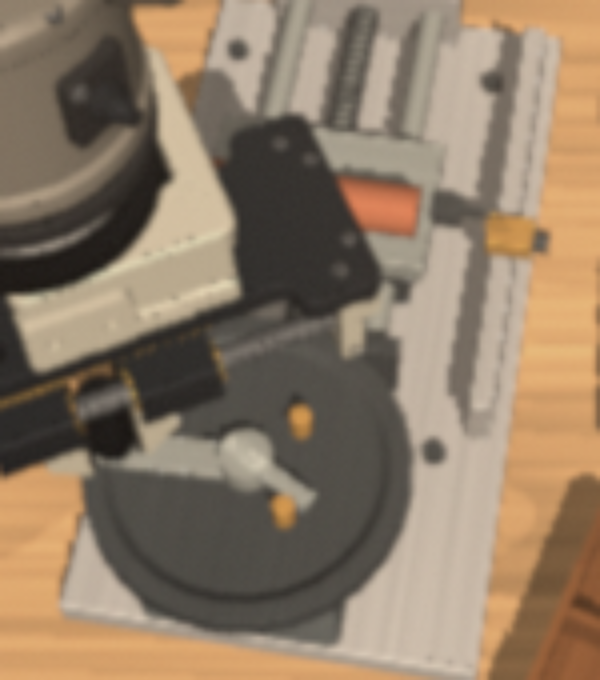

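View pics/t0z.png

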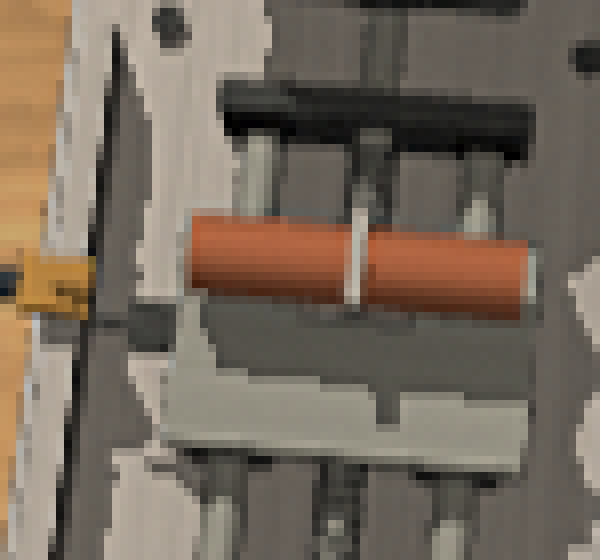

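Run:
```python
from h import *
plan(np.array([679.5,114]),[7]*10,z=108)
```

```text
t 5.07 pos [674.7  64.1 108.9] th 264.5 r 50.2 Frad -4.8 Ftan -1.6 Fz 3.4 grip 15.4
[[[0.0002, 0.0056, 0.0024, 0, 0.01], [0.0002, 0.0059, 0.0017, 0, 0.01], [0.0002, 0.006, 0.0011, 0, 0.01], [0.0002, 0.0061, 0.0003, 0, 0.01], [0.0002, 0.0061, -0.0004, 0, 0.01], [0.0002, 0.006, -0.0011, 0, 0.01], [0.0002, 0.0058, -0.0019, 0, 0.01], [0.0002, 0.0055, -0.0026, 0, 0.01], [0.0002, 0.0052, -0.0032, 0, 0.01], [0.0002, 0.0048, -0.0038, 0, 0.01]]]
```

Emit:
{"fn": "send_rows", "kwargs": {
  "commands": [
    [[0.0002, 0.0056, 0.0022, 0, 0.01], [0.0002, 0.0059, 0.0016, 0, 0.01], [0.0002, 0.006, 0.001, 0, 0.01], [0.0002, 0.0061, 0.0003, 0, 0.01], [0.0002, 0.0061, -0.0004, 0, 0.01], [0.0002, 0.006, -0.0011, 0, 0.01], [0.0002, 0.0058, -0.0019, 0, 0.01], [0.0002, 0.0055, -0.0026, 0, 0.01], [0.0002, 0.0052, -0.0032, 0, 0.01], [0.0002, 0.0048, -0.0038, 0, 0.01]]
  ]
}}

```text
time: 5.9
tool_pos: [724.8, 89.8, 108.5]
tcp_rot: [1.151, 1.564, -0.032]
contact_force: [-6.5, -1.1, 5.3]
grip_width: 15.3
```

Run:
```python
from h import *
plan(np.array([679.5,114]),[7]*10,z=108)
```

```text
t 5.90 pos [724.8  89.8 108.5] th 331.9 r 51.3 Frad -5.2 Ftan -4.1 Fz 5.3 grip 15.3
[[[0.0001, 0.0041, -0.0048, 0, 0.01], [0.0001, 0.0034, -0.0052, 0, 0.01], [0.0001, 0.0033, -0.0051, 0, 0.01], [0.0001, 0.0027, -0.0055, 0, 0.01], [0.0001, 0.002, -0.0058, 0, 0.01], [0.0, 0.0012, -0.006, 0, 0.01], [0.0, 0.0005, -0.0061, 0, 0.01], [0.0, -0.0002, -0.0061, 0, 0.01], [0.0, -0.001, -0.006, 0, 0.01], [0.0, -0.0017, -0.0059, 0, 0.01]]]
```

Emit:
{"fn": "send_rows", "kwargs": {
  "commands": [
    [[0, 0.0041, -0.0048, 0, 0.01], [0, 0.0034, -0.0052, 0, 0.01], [0, 0.0033, -0.0051, 0, 0.01], [0, 0.0027, -0.0055, 0, 0.01], [0, 0.002, -0.0058, 0, 0.01], [0, 0.0012, -0.006, 0, 0.01], [0, 0.0005, -0.0061, 0, 0.01], [0, -0.0002, -0.0061, 0, 0.01], [0, -0.001, -0.006, 0, 0.01], [0, -0.0017, -0.0059, 0, 0.01]]
  ]
}}

```text
time: 6.73
tool_pos: [723.9, 139.1, 109.3]
tcp_rot: [0.317, 1.546, -0.872]
contact_force: [3.9, -2.3, 1.9]
grip_width: 15.3
```

Run:
```python
from h import *
plan(np.array([679.5,114]),[7]*10,z=108)
s=optics.capture("scene")
cv2.imwrite("pics/g4.png",cv2.resize(s["color"][160:330,230:380],None,fx=4,fy=4))
```

```text
t 6.73 pos [723.9 139.1 109.3] th 29.4 r 51.0 Frad 2.3 Ftan -3.9 Fz 1.9 grip 15.3
[[[-0.0, -0.0017, -0.006, 0, 0.01], [-0.0, -0.0024, -0.0057, 0, 0.01], [-0.0, -0.0026, -0.0055, 0, 0.01], [-0.0, -0.0032, -0.0052, 0, 0.01], [-0.0, -0.0038, -0.0047, 0, 0.01], [-0.0, -0.0044, -0.0042, 0, 0.01], [0.0, -0.0049, -0.0037, 0, 0.01], [0.0, -0.0053, -0.003, 0, 0.01], [0.0, -0.0056, -0.0024, 0, 0.01], [0.0, -0.0059, -0.0017, 0, 0.01]]]
```

View pics/g4.png

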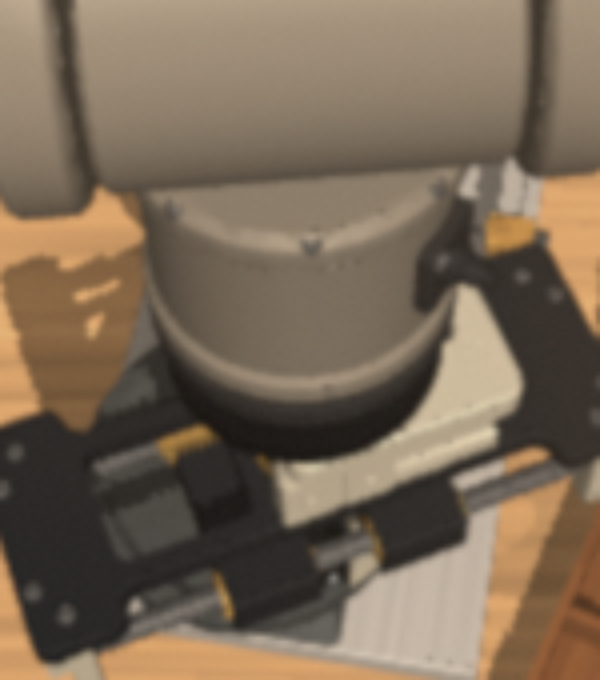

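Emit:
{"fn": "send_rows", "kwargs": {
  "commands": [
    [[0, -0.0017, -0.006, 0, 0.01], [0, -0.0024, -0.0057, 0, 0.01], [0, -0.0026, -0.0055, 0, 0.01], [0, -0.0032, -0.0052, 0, 0.01], [0, -0.0038, -0.0047, 0, 0.01], [0, -0.0044, -0.0042, 0, 0.01], [0, -0.0049, -0.0037, 0, 0.01], [0, -0.0053, -0.003, 0, 0.01], [0, -0.0056, -0.0024, 0, 0.01], [0, -0.0059, -0.0017, 0, 0.01]]
  ]
}}

```text
time: 7.62
tool_pos: [669.3, 164.1, 108.6]
tcp_rot: [0.44, 1.537, -0.748]
contact_force: [5.3, -5.2, 1.7]
grip_width: 15.3
```

Run:
```python
from h import *
plan(np.array([679.5,114]),[6]*10,z=108)
```

```text
t 7.62 pos [669.3 164.1 108.6] th 101.5 r 51.1 Frad -6.1 Ftan -4.2 Fz 1.7 grip 15.3
[[[-0.0, -0.0053, -0.0001, 0, 0.01], [-0.0, -0.0053, 0.0004, 0, 0.01], [-0.0, -0.0052, 0.0004, 0, 0.01], [0.0, -0.0051, 0.001, 0, 0.01], [0.0, -0.005, 0.0015, 0, 0.01], [0.0, -0.0048, 0.002, 0, 0.01], [0.0001, -0.0046, 0.0025, 0, 0.01], [0.0001, -0.0043, 0.003, 0, 0.01], [0.0001, -0.004, 0.0034, 0, 0.01], [0.0001, -0.0036, 0.0038, 0, 0.01]]]
```

Emit:
{"fn": "send_rows", "kwargs": {
  "commands": [
    [[0, -0.0053, 0.0002, 0, 0.01], [0, -0.0053, 0.0006, 0, 0.01], [0, -0.0052, 0.0006, 0, 0.01], [0, -0.0051, 0.001, 0, 0.01], [0, -0.005, 0.0015, 0, 0.01], [0, -0.0048, 0.002, 0, 0.01], [0, -0.0046, 0.0025, 0, 0.01], [0, -0.0043, 0.003, 0, 0.01]]
  ]
}}

```text
time: 8.28
tool_pos: [637.2, 141.2, 108.7]
tcp_rot: [0.783, 1.529, -0.405]
contact_force: [6.7, -0.2, -0.9]
grip_width: 15.1
```

Run:
```python
from h import *
plan(np.array([680.1,114]),[4]*6,z=108)
s=optics.capture("scene");t=optics.capture("top")
a=cv2.resize(s["color"][170:320,230:380],None,fx=2.6,fy=2.6);b=cv2.resize(t["color"][140:290,230:380],None,fx=2.6,fy=2.6)
cv2.imwrite("pics/g5.png",np.hstack([a,b]))
```

```text
t 8.28 pos [637.2 141.2 108.7] th 147.6 r 50.9 Frad -5.8 Ftan -3.4 Fz -0.9 grip 15.1
[[[0.0001, -0.0025, 0.0025, 0, 0.01], [0.0001, -0.0023, 0.0026, 0, 0.01], [0.0001, -0.0024, 0.0025, 0, 0.01], [0.0001, -0.0023, 0.0027, 0, 0.01], [0.0001, -0.0021, 0.0028, 0, 0.01], [0.0001, -0.0019, 0.0029, 0, 0.01]]]
```

View pics/g5.png

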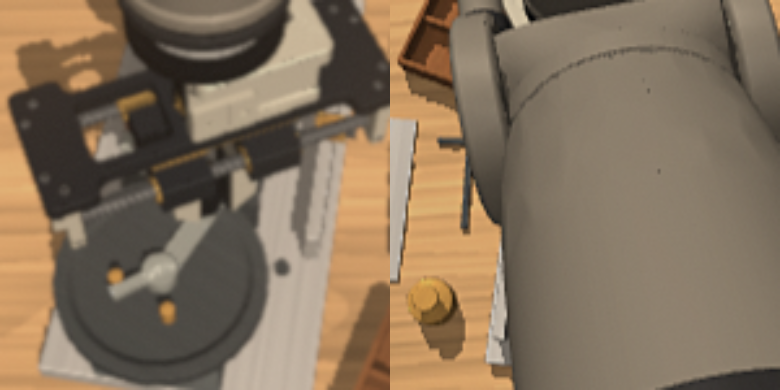

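Emit:
{"fn": "send_rows", "kwargs": {
  "commands": [
    [[0, -0.0025, 0.0025, 0, 0.01], [0, -0.0023, 0.0026, 0, 0.01], [0, -0.0024, 0.0025, 0, 0.01], [0, -0.0023, 0.0027, 0, 0.01], [0, -0.0021, 0.0028, 0, 0.01], [0, -0.0019, 0.0029, 0, 0.01]]
  ]
}}

```text
time: 8.88
tool_pos: [630.8, 126.1, 108.6]
tcp_rot: [1.044, 1.526, -0.143]
contact_force: [5.0, 3.7, -0.4]
grip_width: 15.6
```

Run:
```python
from h import *
plan(np.array([680.1,114]),[2.5]*10,z=108)
```

```text
t 8.88 pos [630.8 126.1 108.6] th 166.2 r 50.7 Frad -4.0 Ftan -4.7 Fz -0.4 grip 15.6
[[[0.0001, -0.001, 0.002, 0, 0.01], [0.0001, -0.0009, 0.002, 0, 0.01], [0.0001, -0.0011, 0.0019, 0, 0.01], [0.0001, -0.001, 0.0019, 0, 0.01], [0.0001, -0.0009, 0.002, 0, 0.01], [0.0001, -0.0008, 0.002, 0, 0.01], [0.0001, -0.0007, 0.0021, 0, 0.01], [0.0001, -0.0006, 0.0021, 0, 0.01], [0.0001, -0.0005, 0.0021, 0, 0.01], [0.0001, -0.0005, 0.0021, 0, 0.01]]]
```

Emit:
{"fn": "send_rows", "kwargs": {
  "commands": [
    [[0, -0.001, 0.002, 0, 0.01], [0, -0.0009, 0.002, 0, 0.01], [0, -0.001, 0.002, 0, 0.01]]
  ]
}}

```text
time: 9.13
tool_pos: [630.1, 122.2, 108.6]
tcp_rot: [1.173, 1.524, -0.015]
contact_force: [5.3, 3.2, 0.9]
grip_width: 15.7
```

Emit:
{"fn": "send_rows", "kwargs": {
  "commands": [
    [[0, -0.001, 0.0022, 0, 0.01], [0, -0.0008, 0.0022, 0, 0.01], [0, -0.0008, 0.0022, 0, 0.01]]
  ]
}}

```text
time: 9.38
tool_pos: [629.7, 118.6, 108.6]
tcp_rot: [1.303, 1.522, 0.115]
contact_force: [3.5, 3.5, 0.6]
grip_width: 15.2
```

Run:
```python
from h import *
plan(np.array([680.1,114]),[3]*10,z=108)
```

```text
t 9.38 pos [629.7 118.6 108.6] th 174.8 r 50.6 Frad -3.2 Ftan -3.8 Fz 0.6 grip 15.2
[[[0.0001, -0.0009, 0.0025, 0, 0.01], [0.0001, -0.0007, 0.0025, 0, 0.01], [0.0001, -0.0009, 0.0025, 0, 0.01], [0.0001, -0.0008, 0.0025, 0, 0.01], [0.0001, -0.0006, 0.0025, 0, 0.01], [0.0001, -0.0005, 0.0026, 0, 0.01], [0.0001, -0.0004, 0.0026, 0, 0.01], [0.0001, -0.0002, 0.0026, 0, 0.01], [0.0001, -0.0001, 0.0026, 0, 0.01], [0.0001, 0.0001, 0.0026, 0, 0.01]]]
```

Emit:
{"fn": "send_rows", "kwargs": {
  "commands": [
    [[0, -0.0007, 0.0026, 0, 0.01], [0, -0.0006, 0.0026, 0, 0.01], [0, -0.0006, 0.0026, 0, 0.01], [0, -0.0005, 0.0026, 0, 0.01]]
  ]
}}

```text
time: 9.72
tool_pos: [629.7, 111.7, 108.5]
tcp_rot: [1.432, 1.523, 0.246]
contact_force: [1.7, 3.8, 2.5]
grip_width: 15.3
```

Emit:
{"fn": "send_rows", "kwargs": {
  "commands": [
    [[0, -0.0002, 0.0026, 0, 0.01], [0, -0.0001, 0.0026, 0, 0.01], [0, 0, 0.0026, 0, 0.01]]
  ]
}}

```text
time: 9.97
tool_pos: [630.7, 104.6, 108.5]
tcp_rot: [1.478, 1.526, 0.292]
contact_force: [-0.1, 3.5, 4.6]
grip_width: 15.1
```

Run:
```python
from h import *
plan(np.array([680.1,114]),[3]*10,z=108)
print(Rt().round(3))
s=optics.capture("scene")
cv2.imwrite("pics/g6.png",cv2.resize(s["color"][160:330,230:380],None,fx=4,fy=4))
```

```text
t 9.97 pos [630.7 104.6 108.5] th 190.8 r 50.3 Frad -0.5 Ftan -3.5 Fz 4.6 grip 15.1
[[[0.0001, -0.0003, 0.0026, 0, 0.01], [0.0001, -0.0001, 0.0026, 0, 0.01], [0.0001, -0.0002, 0.0026, 0, 0.01], [0.0001, -0.0, 0.0026, 0, 0.01], [0.0001, 0.0001, 0.0026, 0, 0.01], [0.0001, 0.0002, 0.0026, 0, 0.01], [0.0001, 0.0004, 0.0026, 0, 0.01], [0.0001, 0.0005, 0.0026, 0, 0.01], [0.0001, 0.0006, 0.0025, 0, 0.01], [0.0001, 0.0008, 0.0025, 0, 0.01]]]
[[ 0.043  0.926  0.375]
 [ 0.013  0.375 -0.927]
 [-0.999  0.044  0.004]]
```

View pics/g6.png

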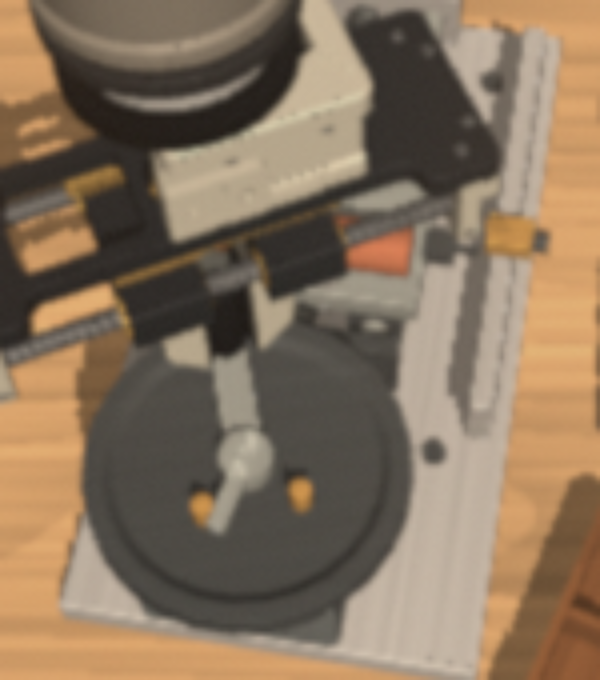

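Emit:
{"fn": "send_rows", "kwargs": {
  "commands": [
    [[0, -0.0002, 0.0026, 0, 0.01], [0, 0, 0.0026, 0, 0.01], [0, 0.0001, 0.0026, 0, 0.01]]
  ]
}}

```text
time: 10.27
tool_pos: [633.0, 96.4, 108.5]
tcp_rot: [1.491, 1.528, 0.305]
contact_force: [-1.2, 3.8, 3.0]
grip_width: 15.1
```

Emit:
{"fn": "send_rows", "kwargs": {
  "commands": [
    [[0, 0.0003, 0.0026, 0, 0.01], [0, 0.0005, 0.0026, 0, 0.01], [0, 0.0006, 0.0025, 0, 0.01]]
  ]
}}

```text
time: 10.52
tool_pos: [636.6, 88.8, 108.5]
tcp_rot: [1.502, 1.53, 0.315]
contact_force: [-2.6, 3.5, 5.8]
grip_width: 15.2
```

Run:
```python
from h import *
plan(np.array([680.1,114]),[3]*10,z=108)
```

```text
t 10.52 pos [636.6  88.8 108.5] th 210.1 r 50.2 Frad 0.5 Ftan -4.3 Fz 5.8 grip 15.2
[[[0.0001, 0.0006, 0.0026, 0, 0.01], [0.0001, 0.0007, 0.0025, 0, 0.01], [0.0001, 0.0007, 0.0025, 0, 0.01], [0.0001, 0.0008, 0.0025, 0, 0.01], [0.0001, 0.001, 0.0024, 0, 0.01], [0.0001, 0.0011, 0.0024, 0, 0.01], [0.0001, 0.0012, 0.0023, 0, 0.01], [0.0001, 0.0013, 0.0023, 0, 0.01], [0.0001, 0.0014, 0.0022, 0, 0.01], [0.0001, 0.0016, 0.0021, 0, 0.01]]]
```

Now in small bites, watching the tangential force.

Emit:
{"fn": "send_rows", "kwargs": {
  "commands": [
    [[0, 0.0006, 0.0026, 0, 0.01], [0, 0.0007, 0.0025, 0, 0.01], [0, 0.0008, 0.0025, 0, 0.01]]
  ]
}}

```text
time: 10.77
tool_pos: [641.6, 81.7, 108.6]
tcp_rot: [1.511, 1.531, 0.324]
contact_force: [-0.4, 3.0, 4.5]
grip_width: 15.5
```

Emit:
{"fn": "send_rows", "kwargs": {
  "commands": [
    [[0, 0.001, 0.0025, 0, 0.01], [0, 0.0011, 0.0024, 0, 0.01]]
  ]
}}

```text
time: 10.93
tool_pos: [645.6, 77.5, 108.6]
tcp_rot: [1.516, 1.531, 0.33]
contact_force: [-1.8, 3.2, 4.7]
grip_width: 15.1
```

Emit:
{"fn": "send_rows", "kwargs": {
  "commands": [
    [[0, 0.0013, 0.0023, 0, 0.01], [0, 0.0014, 0.0023, 0, 0.01]]
  ]
}}

```text
time: 11.1
tool_pos: [650.0, 73.9, 108.6]
tcp_rot: [1.522, 1.532, 0.336]
contact_force: [-2.4, 3.0, 3.9]
grip_width: 15.5
```

Run:
```python
from h import *
plan(np.array([680.1,114]),[3]*10,z=108)
s=optics.capture("scene")
cv2.imwrite("pics/g7.png",cv2.resize(s["color"][190:290,290:380],None,fx=6,fy=6))
```

```text
t 11.10 pos [650.   73.9 108.6] th 233.1 r 50.2 Frad -0.9 Ftan -3.7 Fz 3.9 grip 15.5
[[[0.0001, 0.0015, 0.0022, 0, 0.01], [0.0001, 0.0016, 0.0021, 0, 0.01], [0.0001, 0.0016, 0.002, 0, 0.01], [0.0001, 0.0017, 0.002, 0, 0.01], [0.0001, 0.0018, 0.0019, 0, 0.01], [0.0001, 0.0019, 0.0018, 0, 0.01], [0.0001, 0.002, 0.0017, 0, 0.01], [0.0001, 0.0021, 0.0016, 0, 0.01], [0.0001, 0.0022, 0.0014, 0, 0.01], [0.0002, 0.0023, 0.0013, 0, 0.01]]]
```

View pics/g7.png

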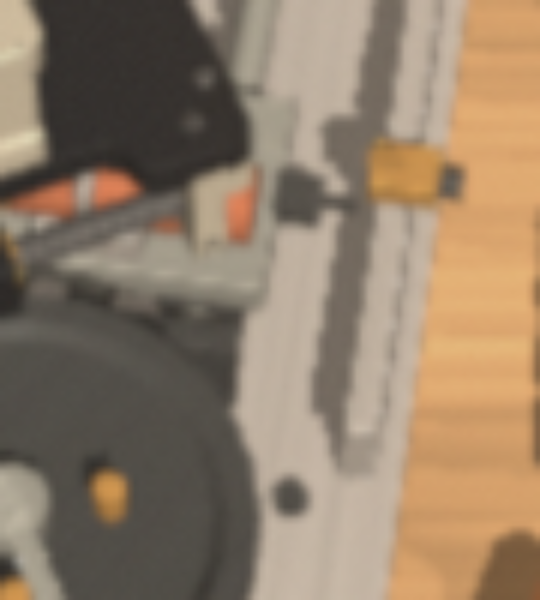

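Emit:
{"fn": "send_rows", "kwargs": {
  "commands": [
    [[0, 0.0015, 0.0022, 0, 0.01], [0, 0.0016, 0.0021, 0, 0.01]]
  ]
}}

```text
time: 11.32
tool_pos: [654.9, 70.6, 108.6]
tcp_rot: [1.524, 1.532, 0.338]
contact_force: [-1.9, 2.3, 4.1]
grip_width: 14.8
```

Emit:
{"fn": "send_rows", "kwargs": {
  "commands": [
    [[0, 0.0018, 0.002, 0, 0.01], [0, 0.0019, 0.0019, 0, 0.01]]
  ]
}}

```text
time: 11.48
tool_pos: [659.8, 68.1, 108.7]
tcp_rot: [1.531, 1.533, 0.344]
contact_force: [-2.8, 3.5, 5.2]
grip_width: 15.2
```

Emit:
{"fn": "send_rows", "kwargs": {
  "commands": [
    [[0, 0.002, 0.0017, 0, 0.01], [0, 0.0021, 0.0016, 0, 0.01]]
  ]
}}

```text
time: 11.65
tool_pos: [665.0, 66.2, 108.7]
tcp_rot: [1.531, 1.534, 0.344]
contact_force: [-2.4, 1.7, 5.3]
grip_width: 15.5
```

Run:
```python
from h import *
plan(np.array([680.1,114]),[3]*10,z=108)
```

```text
t 11.65 pos [665.   66.2 108.7] th 252.5 r 50.2 Frad -0.9 Ftan -2.8 Fz 5.3 grip 15.5
[[[0.0002, 0.0021, 0.0016, 0, 0.01], [0.0002, 0.0022, 0.0014, 0, 0.01], [0.0002, 0.0022, 0.0014, 0, 0.01], [0.0002, 0.0023, 0.0013, 0, 0.01], [0.0002, 0.0023, 0.0011, 0, 0.01], [0.0002, 0.0024, 0.001, 0, 0.01], [0.0002, 0.0025, 0.0009, 0, 0.01], [0.0002, 0.0025, 0.0008, 0, 0.01], [0.0002, 0.0025, 0.0006, 0, 0.01], [0.0002, 0.0026, 0.0005, 0, 0.01]]]
```

Emit:
{"fn": "send_rows", "kwargs": {
  "commands": [
    [[0, 0.0021, 0.0015, 0, 0.01], [0, 0.0022, 0.0014, 0, 0.01]]
  ]
}}

```text
time: 11.82
tool_pos: [670.3, 64.8, 108.8]
tcp_rot: [1.537, 1.536, 0.351]
contact_force: [-2.8, 2.9, 5.6]
grip_width: 15.5
```

Emit:
{"fn": "send_rows", "kwargs": {
  "commands": [
    [[0, 0.0024, 0.0013, 0, 0.01], [0, 0.0024, 0.0011, 0, 0.01]]
  ]
}}

```text
time: 11.98
tool_pos: [675.7, 64.1, 108.8]
tcp_rot: [1.542, 1.537, 0.355]
contact_force: [-3.4, 1.9, 4.5]
grip_width: 15.5
```

Emit:
{"fn": "send_rows", "kwargs": {
  "commands": [
    [[0, 0.0025, 0.0009, 0, 0.01], [0, 0.0025, 0.0008, 0, 0.01]]
  ]
}}

```text
time: 12.15
tool_pos: [681.1, 63.8, 108.9]
tcp_rot: [1.54, 1.538, 0.353]
contact_force: [-3.4, 2.5, 5.9]
grip_width: 15.1
```

Run:
```python
from h import *
plan(np.array([680.1,114]),[3]*10,z=108)
```

```text
t 12.15 pos [681.1  63.8 108.9] th 271.1 r 50.2 Frad -2.6 Ftan -3.3 Fz 5.9 grip 15.1
[[[0.0002, 0.0025, 0.0008, 0, 0.01], [0.0002, 0.0025, 0.0007, 0, 0.01], [0.0002, 0.0025, 0.0006, 0, 0.01], [0.0002, 0.0026, 0.0005, 0, 0.01], [0.0002, 0.0026, 0.0003, 0, 0.01], [0.0002, 0.0026, 0.0002, 0, 0.01], [0.0002, 0.0026, 0.0001, 0, 0.01], [0.0002, 0.0026, -0.0001, 0, 0.01], [0.0002, 0.0026, -0.0002, 0, 0.01], [0.0002, 0.0026, -0.0003, 0, 0.01]]]
```

Emit:
{"fn": "send_rows", "kwargs": {
  "commands": [
    [[0, 0.0025, 0.0007, 0, 0.01], [0, 0.0026, 0.0006, 0, 0.01]]
  ]
}}

```text
time: 12.32
tool_pos: [686.1, 64.2, 108.8]
tcp_rot: [1.547, 1.54, 0.36]
contact_force: [-4.5, 2.9, 6.4]
grip_width: 15.5
```

Emit:
{"fn": "send_rows", "kwargs": {
  "commands": [
    [[0, 0.0026, 0.0004, 0, 0.01], [0, 0.0026, 0.0003, 0, 0.01]]
  ]
}}

```text
time: 12.48
tool_pos: [691.0, 65.0, 108.9]
tcp_rot: [1.552, 1.543, 0.365]
contact_force: [-4.2, 1.3, 4.8]
grip_width: 15.2
```

Run:
```python
from h import *
plan(np.array([680.1,114]),[3]*6,z=108)
s=optics.capture("scene")
cv2.imwrite("pics/g8.png",cv2.resize(s["color"][190:290,290:380],None,fx=6,fy=6))
```

```text
t 12.48 pos [691.   65.  108.9] th 282.5 r 50.2 Frad -2.2 Ftan -3.9 Fz 4.8 grip 15.2
[[[0.0002, 0.0026, 0.0003, 0, 0.01], [0.0002, 0.0026, 0.0001, 0, 0.01], [0.0002, 0.0026, 0.0001, 0, 0.01], [0.0002, 0.0026, -0.0, 0, 0.01], [0.0002, 0.0026, -0.0002, 0, 0.01], [0.0002, 0.0026, -0.0003, 0, 0.01]]]
```

View pics/g8.png

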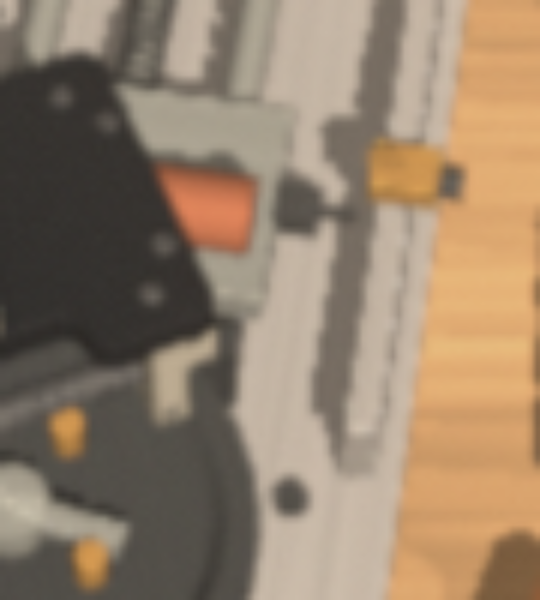

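Emit:
{"fn": "send_rows", "kwargs": {
  "commands": [
    [[0, 0.0026, 0.0002, 0, 0.01], [0, 0.0026, 0.0001, 0, 0.01]]
  ]
}}

```text
time: 12.7
tool_pos: [695.7, 66.2, 108.9]
tcp_rot: [1.557, 1.545, 0.37]
contact_force: [-5.1, 1.5, 5.2]
grip_width: 15.1
```

Emit:
{"fn": "send_rows", "kwargs": {
  "commands": [
    [[0, 0.0026, 0, 0, 0.01], [0, 0.0026, -0.0002, 0, 0.01]]
  ]
}}

```text
time: 12.87
tool_pos: [699.9, 67.8, 108.9]
tcp_rot: [1.568, 1.548, 0.381]
contact_force: [-4.9, 1.9, 5.4]
grip_width: 15.1
```

Emit:
{"fn": "send_rows", "kwargs": {
  "commands": [
    [[0, 0.0026, -0.0004, 0, 0.01], [0, 0.0026, -0.0005, 0, 0.01]]
  ]
}}

```text
time: 13.03
tool_pos: [703.9, 69.7, 108.9]
tcp_rot: [1.552, 1.551, 0.364]
contact_force: [-4.1, 1.6, 5.3]
grip_width: 15.5
```

Run:
```python
from h import *
plan(np.array([680.1,114]),[3]*10,z=108)
```

```text
t 13.03 pos [703.9  69.7 108.9] th 298.2 r 50.3 Frad -3.4 Ftan -2.8 Fz 5.3 grip 15.5
[[[0.0001, 0.0026, -0.0005, 0, 0.01], [0.0001, 0.0025, -0.0006, 0, 0.01], [0.0001, 0.0025, -0.0006, 0, 0.01], [0.0001, 0.0025, -0.0008, 0, 0.01], [0.0001, 0.0025, -0.0009, 0, 0.01], [0.0001, 0.0024, -0.001, 0, 0.01], [0.0001, 0.0024, -0.0011, 0, 0.01], [0.0001, 0.0023, -0.0013, 0, 0.01], [0.0001, 0.0022, -0.0014, 0, 0.01], [0.0001, 0.0021, -0.0015, 0, 0.01]]]
```

Emit:
{"fn": "send_rows", "kwargs": {
  "commands": [
    [[0, 0.0026, -0.0005, 0, 0.01], [0, 0.0026, -0.0007, 0, 0.01]]
  ]
}}

```text
time: 13.2
tool_pos: [706.6, 71.1, 108.6]
tcp_rot: [1.516, 1.557, 0.328]
contact_force: [-8.3, -1.5, 8.1]
grip_width: 15.1
```

Emit:
{"fn": "send_rows", "kwargs": {
  "commands": [
    [[0, 0.0025, -0.0008, 0, 0.01], [0, 0.0025, -0.0009, 0, 0.01]]
  ]
}}

```text
time: 13.37
tool_pos: [708.0, 71.9, 108.5]
tcp_rot: [1.187, 1.567, -0.002]
contact_force: [-9.7, -3.1, 9.3]
grip_width: 15.5
```

Emit:
{"fn": "send_rows", "kwargs": {
  "commands": [
    [[0, 0.0024, -0.001, 0, 0.01], [0, 0.0024, -0.0012, 0, 0.01]]
  ]
}}

```text
time: 13.53
tool_pos: [708.6, 72.3, 108.4]
tcp_rot: [-1.143, 1.563, -2.332]
contact_force: [-9.0, -3.3, 9.0]
grip_width: 15.2
```

Run:
```python
from h import *
plan(np.array([680.1,114]),[3]*10,z=108)
```

```text
t 13.53 pos [708.6  72.3 108.4] th 304.4 r 50.5 Frad -2.3 Ftan -9.3 Fz 9.0 grip 15.2
[[[0.0, 0.0025, -0.0009, 0, 0.01], [0.0, 0.0024, -0.001, 0, 0.01], [0.0, 0.0025, -0.0009, 0, 0.01], [0.0, 0.0024, -0.001, 0, 0.01], [0.0, 0.0024, -0.0011, 0, 0.01], [0.0, 0.0023, -0.0013, 0, 0.01], [0.0, 0.0022, -0.0014, 0, 0.01], [0.0, 0.0021, -0.0015, 0, 0.01], [0.0, 0.0021, -0.0016, 0, 0.01], [0.0, 0.002, -0.0017, 0, 0.01]]]
```

Emit:
{"fn": "send_rows", "kwargs": {
  "commands": [
    [[0, 0.0032, -0.0013, 0, 0.01], [0, 0.0034, -0.0015, 0, 0.01], [0, 0.0034, -0.0015, 0, 0.01]]
  ]
}}

```text
time: 13.78
tool_pos: [710.7, 73.6, 108.2]
tcp_rot: [-1.35, 1.544, -2.541]
contact_force: [-12.2, -5.0, 9.9]
grip_width: 15.2
```

Run:
```python
from h import *
plan(np.array([680.1,114]),[4.5]*4)
```

```text
t 13.78 pos [710.7  73.6 108.2] th 307.1 r 50.6 Frad -3.3 Ftan -12.8 Fz 9.9 grip 15.2
[[[-0.0001, 0.0037, -0.0015, 0, 0.01], [-0.0001, 0.0035, -0.0018, 0, 0.01], [-0.0001, 0.0035, -0.0018, 0, 0.01], [-0.0001, 0.0034, -0.002, 0, 0.01]]]
```

Emit:
{"fn": "send_rows", "kwargs": {
  "commands": [
    [[0, 0.0033, -0.0015, 0, 0.01], [0, 0.0033, -0.0015, 0, 0.01], [0, 0.0033, -0.0015, 0, 0.01], [0, 0.0033, -0.0015, 0, 0.01], [0, 0.0033, -0.0015, 0, 0.01]]
  ]
}}

```text
time: 14.2
tool_pos: [712.0, 74.5, 107.8]
tcp_rot: [-1.408, 1.506, -2.605]
contact_force: [-13.2, -5.9, 11.2]
grip_width: 15.4
```

Run:
```python
from h import *
plan(np.array([680.1,114]),[-4]*4)
print(Rt().round(3))
s=optics.capture("scene")
cv2.imwrite("pics/home.png",cv2.resize(s["color"][190:290,290:380],None,fx=6,fy=6));cv2.imwrite("pics/home_full.png",s["color"])
t=optics.capture("top");cv2.imwrite("pics/home_top.png",t["color"])
plan(np.array([680.1,114]),[-4]*4)
```

```text
t 14.20 pos [712.   74.5 107.8] th 308.9 r 50.8 Frad -3.7 Ftan -14.0 Fz 11.2 grip 15.4
[[[0.0002, -0.0035, 0.0006, 0, 0.01], [0.0002, -0.0035, 0.0003, 0, 0.01], [0.0002, -0.0035, 0.0005, 0, 0.01], [0.0002, -0.0035, 0.0002, 0, 0.01]]]
[[-0.055  0.929  0.365]
 [-0.033  0.364 -0.931]
 [-0.998 -0.064  0.01 ]]
t 14.30 pos [712.1  74.5 107.8] th 309.1 r 50.8 Frad -5.0 Ftan -13.3 Fz 10.7 grip 15.1
[[[0.0002, -0.0035, 0.0006, 0, 0.01], [0.0002, -0.0035, 0.0003, 0, 0.01], [0.0002, -0.0035, 0.0005, 0, 0.01], [0.0002, -0.0035, 0.0002, 0, 0.01]]]
```

View pics/home.png

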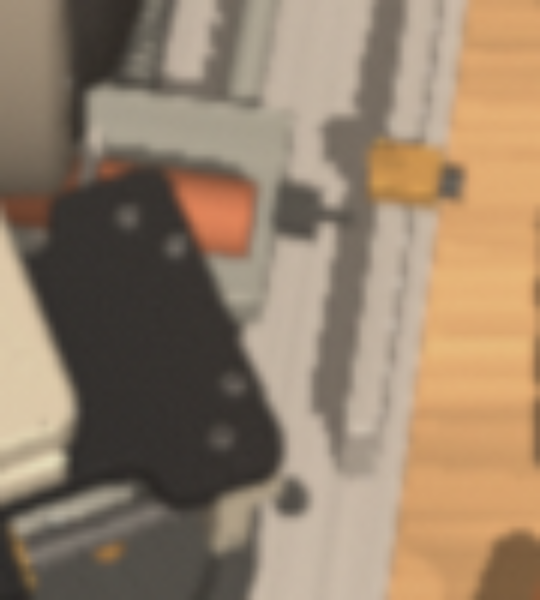

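View pics/home_top.png

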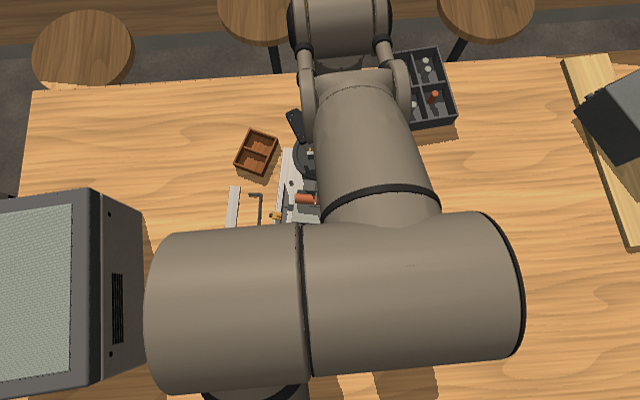

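```bash
python3 - <<'E'
from h import *
s=optics.capture("scene")
ex=np.array([-.987,.16])
im=cv2.imread("pics/home_full.png")
hsv=cv2.cvtColor(im,cv2.COLOR_BGR2HSV)
x0,y0=345,205
sub=hsv[y0:235,x0:372]
m=((sub[...,1]>130)&(sub[...,0]>12)&(sub[...,0]<24)).astype(np.uint8)
# table is also orange: show region
print(cv2.connectedComponentsWithStats(m)[2:])
P=lambda u,v,z:onz(s,290+u/6,190+v/6,z)
for z in(52,57):
    print(z,(P(405,172,z)-P(342,212,z))[:2]@ex)
o=np.array([677.5,113.3])+150*ex
print("ptr x_s",(P(342,212,57)[:2]-o)@ex, "rider",(P(405,172,57)[:2]-o)@ex, P(342,212,57),P(405,172,57))
E
python3 - <<'E'
import cv2
im=cv2.imread("pics/home_full.png")
cv2.imwrite("pics/hz.png",cv2.resize(im[208:232,332:372],None,fx=18,fy=18,interpolation=cv2.INTER_NEAREST))
E
```

```text
(array([[  0,   0,  27,  30, 707],
       [  7,   9,  12,  10, 103]], dtype=int32), array([[13.11598303, 14.66478076],
       [12.2038835 , 13.36893204]]))
52 15.945642352038215
57 15.821154174620057
ptr x_s -29.99492493480796 rider -14.173770760187901 [570.18038354 201.08727265  57.        ] [557.13277388 219.48204414  57.        ]
```

View pics/hz.png

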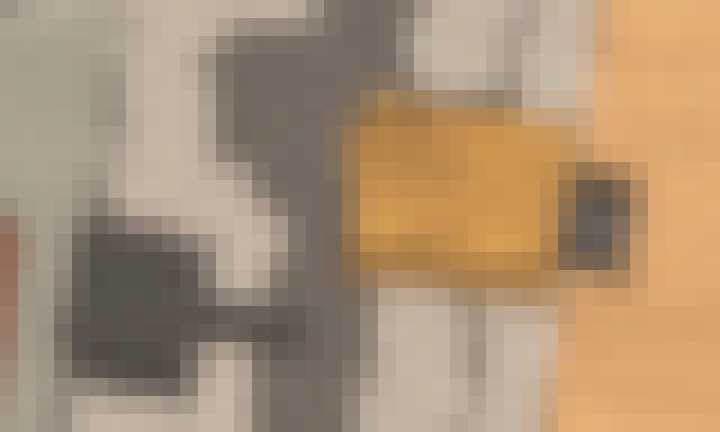

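Run:
```python
from h import *
s=optics.capture("scene");t=optics.capture("top")
ex=np.array([-.987,.16])
T=lambda u,v,z:onz(t,270+u/8,180+v/8,z)
print("top start gap", [(T(57,285,z)-T(115,322,z2))[:2]@ex for z,z2 in((57,57),(50,57))])
im=cv2.imread("pics/home_full.png")
print(im[210:230,345:356].sum(2))
b=cv2.imread("pics/top0.png")[208:228,270:292]
cv2.imwrite("pics/tz.png",cv2.resize(b,None,fx=28,fy=28,interpolation=cv2.INTER_NEAREST))
print("start",onz(s,330+140/8,190+170/8,57), "rider start(scene)",onz(s,330+220/8,190+230/8,57))
```

```text
top start gap [np.float64(-9.04078278424495), np.float64(-10.488640726798872)]
[[346 332 335 331 329 326 320 318 331 413 521]
 [317 317 320 320 324 326 324 319 324 398 513]
 [316 318 319 321 320 320 323 328 343 370 462]
 [319 321 320 321 326 324 324 348 380 369 393]
 [316 317 324 318 321 329 334 341 359 349 357]
 [313 321 320 325 324 335 351 374 384 379 382]
 [346 328 323 319 324 332 355 387 389 386 392]
 [437 348 318 317 322 331 361 399 404 394 395]
 [487 386 324 320 322 319 352 414 420 416 415]
 [521 457 375 327 321 315 357 430 437 435 427]
 [543 519 450 353 320 318 359 438 449 437 425]
 [544 532 466 356 320 310 333 396 406 392 388]
 [543 507 414 339 320 314 318 356 372 365 366]
 [526 476 368 321 317 315 317 360 410 413 404]
 [419 395 328 309 318 318 317 381 477 496 492]
 [289 291 274 278 302 316 322 400 511 534 532]
 [284 252 244 264 298 316 323 404 522 538 537]
 [419 315 272 283 297 317 326 406 511 536 540]
 [484 352 307 307 314 319 348 429 512 538 542]
 [493 368 324 323 321 329 373 462 521 535 540]]
start [542.01370028 202.97056248  57.        ] rider start(scene) [557.29916936 219.47380904  57.        ]
```

View pics/tz.png

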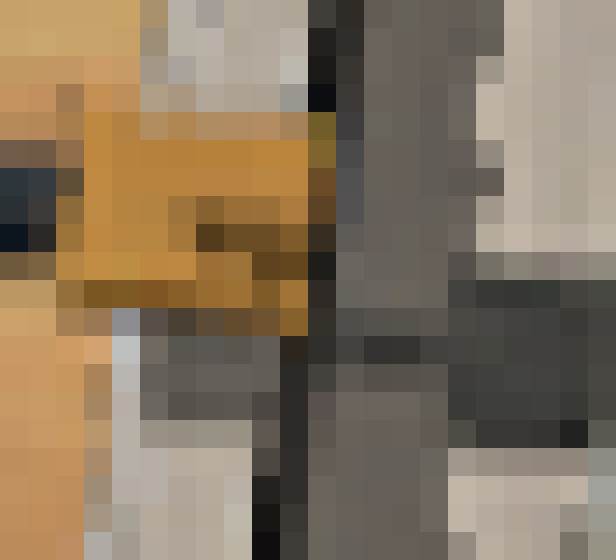

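Run:
```python
from h import *
s=optics.capture("scene");t=optics.capture("top")
ex=np.array([-.987,.16]);o=np.array([677.5,113.3])+150*ex
f=lambda c,u,v,z=57:((onz(c,u,v,z)[:2]-o)@ex).round(1)
print("home: idx",f(s,351.5,217.7),"ptr",f(s,347.5,226.3))
print("start top: idx",f(t,282.9,215.2),"ptr",f(t,284,221), "start scene ptr",f(s,330.5+142/8,190.+170/8))
for z in (40,50,60): print(z,"rider edges s",f(s,353,213.5,z),f(s,353,222,z), "top",f(t,277,212.2,z),f(t,277,219,z))
```

```text
home: idx -13.8 ptr -31.7
start top: idx -9.4 ptr 3.4 start scene ptr -1.7
40 rider edges s 5.7 -11.7 top -18.8 -3.2
50 rider edges s -0.6 -17.7 top -16.6 -1.2
60 rider edges s -6.9 -23.7 top -14.5 0.8
```

Run:
```python
from h import *
plan(np.array([680.1,114]),[-4]*3+[-7]*6,z=109,rad=.2)
```

```text
t 14.55 pos [712.1  74.5 107.8] th 309.0 r 50.8 Frad -4.0 Ftan -13.4 Fz 10.1 grip 15.1
[[[0.0001, -0.0035, 0.0008, 0, 0.01], [0.0001, -0.0035, 0.0005, 0, 0.01], [0.0001, -0.0035, 0.0003, 0, 0.01], [0.0003, -0.0061, 0.0001, 0, 0.01], [0.0002, -0.0061, -0.0007, 0, 0.01], [0.0002, -0.006, -0.0013, 0, 0.01], [0.0002, -0.0058, -0.002, 0, 0.01], [0.0002, -0.0055, -0.0027, 0, 0.01], [0.0002, -0.0051, -0.0033, 0, 0.01]]]
```

Emit:
{"fn": "send_rows", "kwargs": {
  "commands": [
    [[0, -0.0035, 0.0008, 0, 0.01], [0, -0.0035, 0.0005, 0, 0.01], [0, -0.0035, 0.0003, 0, 0.01], [0, -0.0061, 0.0001, 0, 0.01], [0, -0.0061, -0.0007, 0, 0.01], [0, -0.006, -0.0013, 0, 0.01], [0, -0.0058, -0.002, 0, 0.01], [0, -0.0055, -0.0027, 0, 0.01], [0, -0.0051, -0.0033, 0, 0.01]]
  ]
}}

```text
time: 15.3
tool_pos: [665.4, 66.0, 109.7]
tcp_rot: [-1.448, 1.51, -2.646]
contact_force: [2.9, 5.6, -0.9]
grip_width: 15.1
```

Run:
```python
from h import *
plan(np.array([680.1,114]),[-7]*10,z=109,rad=.2)
```

```text
t 15.30 pos [665.4  66.  109.7] th 253.0 r 50.2 Frad -6.2 Ftan 1.2 Fz -0.9 grip 15.1
[[[0.0003, -0.0045, -0.0041, 0, 0.01], [0.0003, -0.004, -0.0046, 0, 0.01], [0.0002, -0.0034, -0.0051, 0, 0.01], [0.0002, -0.0027, -0.0055, 0, 0.01], [0.0001, -0.0021, -0.0057, 0, 0.01], [0.0001, -0.0014, -0.0059, 0, 0.01], [0.0001, -0.0007, -0.0061, 0, 0.01], [0.0, 0.0001, -0.0061, 0, 0.01], [-0.0, 0.0008, -0.006, 0, 0.01], [-0.0001, 0.0016, -0.0059, 0, 0.01]]]
```

Emit:
{"fn": "send_rows", "kwargs": {
  "commands": [
    [[0, -0.0045, -0.0041, 0, 0.01], [0, -0.004, -0.0046, 0, 0.01], [0, -0.0034, -0.0051, 0, 0.01], [0, -0.0027, -0.0055, 0, 0.01], [0, -0.0021, -0.0057, 0, 0.01], [0, -0.0014, -0.0059, 0, 0.01], [0, -0.0007, -0.0061, 0, 0.01], [0, 0.0001, -0.0061, 0, 0.01], [0, 0.0008, -0.006, 0, 0.01], [0, 0.0016, -0.0059, 0, 0.01]]
  ]
}}

```text
time: 16.13
tool_pos: [630.7, 105.4, 109.7]
tcp_rot: [-1.142, 1.51, -2.343]
contact_force: [1.0, -3.5, 1.7]
grip_width: 15.3
```

Run:
```python
from h import *
plan(np.array([680.1,114]),[-7]*10,z=109,rad=.2)
```

```text
t 16.13 pos [630.7 105.4 109.7] th 189.9 r 50.2 Frad -0.3 Ftan 3.6 Fz 1.7 grip 15.3
[[[-0.0002, 0.0016, -0.0059, 0, 0.01], [-0.0002, 0.0023, -0.0057, 0, 0.01], [-0.0002, 0.003, -0.0053, 0, 0.01], [-0.0002, 0.0036, -0.0049, 0, 0.01], [-0.0003, 0.0042, -0.0045, 0, 0.01], [-0.0003, 0.0047, -0.0039, 0, 0.01], [-0.0003, 0.0051, -0.0033, 0, 0.01], [-0.0003, 0.0055, -0.0027, 0, 0.01], [-0.0003, 0.0058, -0.002, 0, 0.01], [-0.0003, 0.006, -0.0013, 0, 0.01]]]
```

Emit:
{"fn": "send_rows", "kwargs": {
  "commands": [
    [[0, 0.0016, -0.0059, 0, 0.01], [0, 0.0023, -0.0057, 0, 0.01], [0, 0.003, -0.0053, 0, 0.01], [0, 0.0036, -0.0049, 0, 0.01], [0, 0.0042, -0.0045, 0, 0.01], [0, 0.0047, -0.0039, 0, 0.01], [0, 0.0051, -0.0033, 0, 0.01], [0, 0.0055, -0.0027, 0, 0.01], [0, 0.0058, -0.002, 0, 0.01], [0, 0.006, -0.0013, 0, 0.01]]
  ]
}}

```text
time: 16.97
tool_pos: [656.8, 159.7, 108.0]
tcp_rot: [-1.061, 1.504, -2.261]
contact_force: [0.1, -7.2, 4.3]
grip_width: 15.7
```

Run:
```python
from h import *
plan(np.array([680.1,114]),[-6]*10,z=109,rad=.2)
```

```text
t 16.97 pos [656.8 159.7 108. ] th 117.0 r 51.3 Frad -6.5 Ftan 3.1 Fz 4.3 grip 15.7
[[[-0.0004, 0.0053, 0.0, 0, 0.01], [-0.0004, 0.0053, 0.0006, 0, 0.01], [-0.0004, 0.0052, 0.0011, 0, 0.01], [-0.0003, 0.005, 0.0016, 0, 0.01], [-0.0003, 0.0048, 0.0021, 0, 0.01], [-0.0003, 0.0046, 0.0024, 0, 0.01], [-0.0003, 0.0044, 0.0029, 0, 0.01], [-0.0002, 0.004, 0.0033, 0, 0.01], [-0.0002, 0.0037, 0.0037, 0, 0.01], [-0.0002, 0.0033, 0.0041, 0, 0.01]]]
```

Emit:
{"fn": "send_rows", "kwargs": {
  "commands": [
    [[-0.0002, 0.0053, 0.0002, 0, 0.01], [-0.0002, 0.0053, 0.0007, 0, 0.01], [-0.0002, 0.0052, 0.0011, 0, 0.01], [-0.0002, 0.005, 0.0016, 0, 0.01], [-0.0002, 0.0048, 0.0021, 0, 0.01], [-0.0002, 0.0046, 0.0024, 0, 0.01], [-0.0002, 0.0044, 0.0029, 0, 0.01], [-0.0002, 0.004, 0.0033, 0, 0.01], [-0.0002, 0.0037, 0.0037, 0, 0.01]]
  ]
}}

```text
time: 17.72
tool_pos: [698.5, 161.8, 107.2]
tcp_rot: [-1.252, 1.487, -2.45]
contact_force: [-5.0, -2.7, 5.4]
grip_width: 15.3
```

Run:
```python
from h import *
plan(np.array([680.1,114]),[-6]*8,z=109,rad=.2)
s=optics.capture("scene");cv2.imwrite("pics/p1f.png",s["color"])
t=optics.capture("top")
a=cv2.resize(s["color"][200:240,325:375],None,fx=8,fy=8,interpolation=cv2.INTER_CUBIC);b=cv2.resize(t["color"][195:235,260:305],None,fx=8,fy=8,interpolation=cv2.INTER_CUBIC)
cv2.imwrite("pics/p1.png",np.hstack([a,b]))
```

```text
t 17.72 pos [698.5 161.8 107.2] th 69.0 r 51.2 Frad -4.3 Ftan 3.7 Fz 5.4 grip 15.3
[[[-0.0004, 0.0036, 0.004, 0, 0.01], [-0.0004, 0.0031, 0.0043, 0, 0.01], [-0.0003, 0.0026, 0.0046, 0, 0.01], [-0.0003, 0.0021, 0.0048, 0, 0.01], [-0.0002, 0.0016, 0.005, 0, 0.01], [-0.0002, 0.0013, 0.0051, 0, 0.01], [-0.0002, 0.0008, 0.0052, 0, 0.01], [-0.0001, 0.0002, 0.0052, 0, 0.01]]]
```

View pics/p1.png

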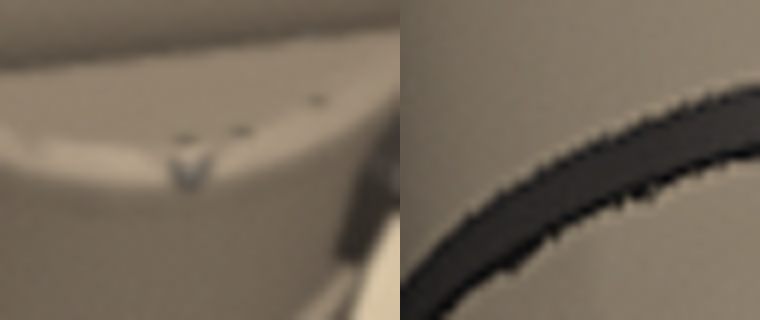

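Emit:
{"fn": "send_rows", "kwargs": {
  "commands": [
    [[-0.0004, 0.0034, 0.0038, 0, 0.01], [-0.0004, 0.003, 0.0043, 0, 0.01], [-0.0003, 0.0026, 0.0046, 0, 0.01], [-0.0003, 0.0021, 0.0048, 0, 0.01], [-0.0002, 0.0016, 0.005, 0, 0.01], [-0.0002, 0.0013, 0.0051, 0, 0.01], [-0.0002, 0.0008, 0.0052, 0, 0.01]]
  ]
}}

```text
time: 18.4
tool_pos: [721.7, 143.0, 107.4]
tcp_rot: [-1.416, 1.482, -2.609]
contact_force: [-3.0, 2.1, 3.3]
grip_width: 15.2
```

Run:
```python
from h import *
plan(np.array([680.1,114]),[-6]*8,z=109,rad=.2)
```

```text
t 18.40 pos [721.7 143.  107.4] th 34.9 r 50.8 Frad -1.2 Ftan 3.4 Fz 3.3 grip 15.2
[[[-0.0002, 0.0008, 0.0053, 0, 0.01], [-0.0001, 0.0002, 0.0053, 0, 0.01], [-0.0001, -0.0003, 0.0053, 0, 0.01], [-0.0001, -0.0009, 0.0052, 0, 0.01], [-0.0, -0.0014, 0.0051, 0, 0.01], [0.0, -0.0018, 0.0049, 0, 0.01], [0.0001, -0.0023, 0.0047, 0, 0.01], [0.0001, -0.0028, 0.0045, 0, 0.01]]]
```

Emit:
{"fn": "send_rows", "kwargs": {
  "commands": [
    [[-0.0002, 0.0008, 0.0053, 0, 0.01], [-0.0001, 0.0002, 0.0053, 0, 0.01], [0, 0, 0, 0, 0.03], [0, 0, 0, 0, 0.06], [0, 0, 0, 0, 0.08], [0, 0, 0, 0, 0.0918], [0, 0, 0, 0, 0.0918], [0, 0, 0, 0, 0.0918]]
  ]
}}

```text
time: 19.07
tool_pos: [728.9, 129.7, 105.1]
tcp_rot: [-1.39, 1.483, -2.585]
contact_force: [-0.8, 0.1, -0.7]
grip_width: 50.7
```

Run:
```python
from h import *
plan(np.array([680.1,114]),[-6]);print(Rt().round(3))
```

```text
t 19.07 pos [728.9 129.7 105.1] th 17.8 r 51.3 Frad -0.7 Ftan 0.4 Fz -0.7 grip 50.7
[[[0.0002, -0.0012, 0.0052, 0, 0.01]]]
[[-0.075  0.927  0.367]
 [-0.046  0.365 -0.93 ]
 [-0.996 -0.086  0.016]]
```

Emit:
{"fn": "send_rows", "kwargs": {
  "commands": [
    [[-0.01, 0, 0, 0, 0.0918], [-0.02, 0, 0, 0, 0.0918], [-0.03, 0, 0, 0, 0.0918], [-0.01, -0.024, 0.029, 0, 0.0918], [0, -0.024, 0.029, 0, 0.0918], [0, -0.024, 0.029, 0, 0.0918], [0, -0.024, 0.029, 0, 0.0918], [0, -0.024, 0.029, 0, 0.0918], [0, -0.024, 0.029, 0, 0.0918], [0, -0.024, 0.029, 0, 0.0918]]
  ]
}}

```text
time: 19.9
tool_pos: [654.3, -115.4, 202.3]
tcp_rot: [-1.331, 1.49, -2.51]
contact_force: [0.5, -0.5, 0.8]
grip_width: 91.8
```

Run:
```python
from h import *
s=optics.capture("scene");cv2.imwrite("pics/p2s.png",s["color"])
t=optics.capture("top");cv2.imwrite("pics/p2t.png",t["color"])
a=cv2.resize(s["color"][200:240,325:375],None,fx=8,fy=8,interpolation=cv2.INTER_CUBIC);b=cv2.resize(t["color"][195:235,260:305],None,fx=8,fy=8,interpolation=cv2.INTER_CUBIC)
cv2.imwrite("pics/p2.png",np.hstack([a,b]))
```

```text
(no output)
```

View pics/p2.png

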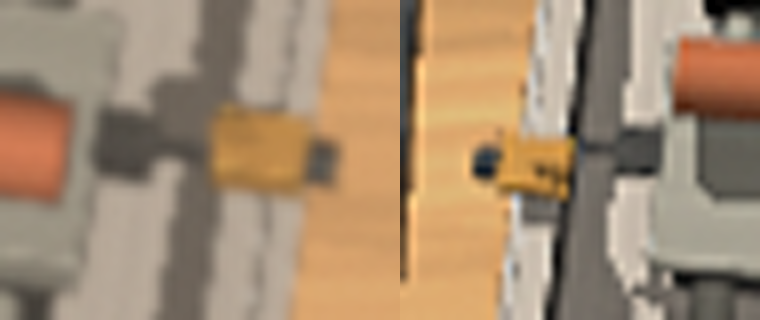

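View pics/p2s.png

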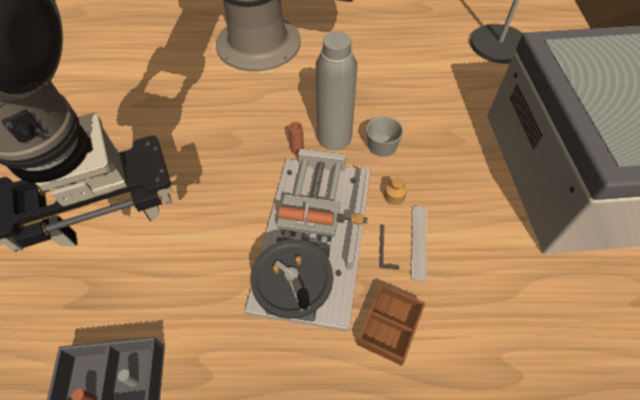

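Run:
```python
import cv2,numpy as np
s=cv2.imread("pics/p2s.png")[208:228,334:372];t=cv2.imread("pics/p2t.png")[206:226,268:294]
f=lambda i,k:cv2.resize(np.clip(i.astype(float)*1.5,0,255).astype(np.uint8),None,fx=k,fy=k,interpolation=cv2.INTER_NEAREST)
a=f(s,20);b=f(t,20);w=max(a.shape[1],b.shape[1])
cv2.imwrite("pics/p2z.png",f(s,20));cv2.imwrite("pics/p2zt.png",f(t,24))
print(t[4:16,10:22].sum(2));print(s[4:18,10:22].sum(2))
```

```text
[[574 579 622  83 187 341 331 330 326 304 446 430]
 [549 547 513  54 208 349 340 338 332 245 186 188]
 [473 476 439 285 184 278 282 297 289 214 217 218]
 [417 431 436 319 215 171 180 216 209 240 242 222]
 [433 444 439 258 271 272 276 286 256 231 237 229]
 [366 363 402 233 284 336 339 345 300 206 213 217]
 [254 253 299 154 320 331 334 327 255 165 193 183]
 [367 227 229 101 340 332 326 324 308 496 493 471]
 [373 298 376 141 344 329 329 319 347 626 599 584]
 [247 281 312 183 338 328 321 307 328 603 575 563]
 [286 318 133 226 338 329 319 333 502 592 566 554]
 [328 318 144 257 333 326 313 348 607 584 561 552]]
[[322 296 299 296 300 302 303 305 306 315 347 430]
 [323 295 298 297 300 300 302 303 322 351 345 366]
 [286 287 302 300 300 301 306 309 315 336 324 333]
 [256 281 297 301 300 301 311 328 348 355 354 359]
 [245 272 293 294 295 299 308 335 361 361 361 365]
 [243 248 257 265 266 279 295 334 374 369 366 362]
 [236 233 236 232 236 250 272 322 388 394 384 388]
 [266 301 301 265 231 231 260 323 398 411 404 401]
 [365 437 440 390 293 260 268 331 414 419 408 396]
 [422 493 491 429 326 289 283 309 369 374 365 364]
 [448 500 472 387 314 295 289 297 332 347 340 343]
 [486 504 454 343 304 298 294 292 333 381 384 377]
 [503 506 454 341 298 300 302 296 356 447 465 458]
 [507 504 450 336 304 299 297 301 371 477 498 499]]
```

View pics/p2z.png

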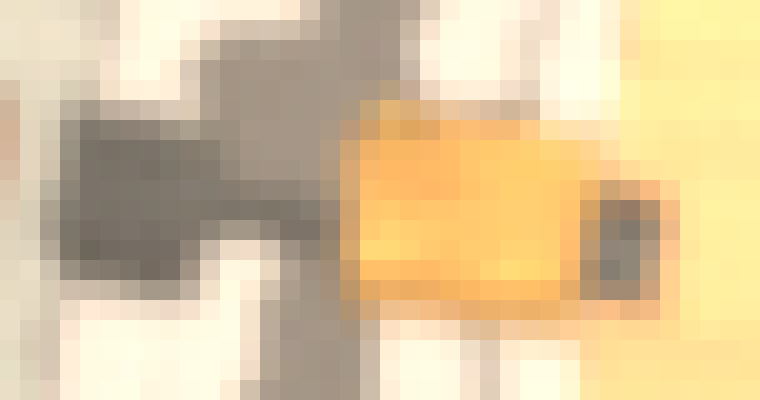

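View pics/p2zt.png

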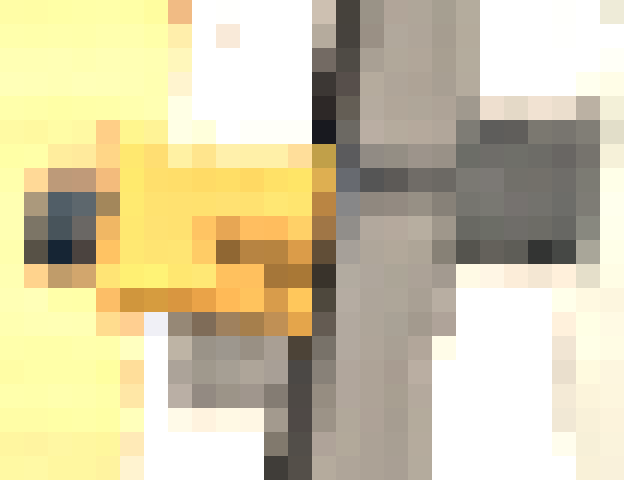

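Run:
```python
import cv2,numpy as np
for n in("top0","p2t"):
    t=cv2.imread(f"pics/{n}.png").astype(int)
    print(n)
    for r in range(208,223): print(r,[tuple(t[r,c]) if c<284 else int(t[r,c].sum()) for c in range(281,289)])
```

```text
top0
208 [(np.int64(56), np.int64(61), np.int64(65)), (np.int64(40), np.int64(44), np.int64(47)), (np.int64(85), np.int64(92), np.int64(98)), 289, 282, 278, 291, 530]
209 [(np.int64(29), np.int64(32), np.int64(35)), (np.int64(42), np.int64(46), np.int64(48)), (np.int64(91), np.int64(99), np.int64(105)), 287, 283, 267, 282, 524]
210 [(np.int64(24), np.int64(24), np.int64(27)), (np.int64(49), np.int64(53), np.int64(57)), (np.int64(93), np.int64(100), np.int64(106)), 287, 278, 288, 447, 518]
211 [(np.int64(16), np.int64(13), np.int64(12)), (np.int64(55), np.int64(57), np.int64(61)), (np.int64(90), np.int64(97), np.int64(103)), 286, 274, 302, 534, 512]
212 [(np.int64(41), np.int64(93), np.int64(112)), (np.int64(61), np.int64(61), np.int64(63)), (np.int64(91), np.int64(99), np.int64(104)), 285, 276, 303, 534, 513]
213 [(np.int64(45), np.int64(101), np.int64(127)), (np.int64(74), np.int64(74), np.int64(75)), (np.int64(89), np.int64(96), np.int64(102)), 283, 276, 280, 410, 518]
214 [(np.int64(37), np.int64(75), np.int64(106)), (np.int64(82), np.int64(81), np.int64(82)), (np.int64(88), np.in
[... 3152 characters left out ...]
), 329, 319, 347, 626, 599]
219 [(np.int64(55), np.int64(61), np.int64(67)), (np.int64(106), np.int64(113), np.int64(119)), (np.int64(102), np.int64(110), np.int64(116)), 321, 307, 328, 603, 575]
220 [(np.int64(70), np.int64(76), np.int64(80)), (np.int64(106), np.int64(113), np.int64(119)), (np.int64(102), np.int64(110), np.int64(117)), 319, 333, 502, 592, 566]
221 [(np.int64(80), np.int64(86), np.int64(91)), (np.int64(104), np.int64(111), np.int64(118)), (np.int64(101), np.int64(109), np.int64(116)), 313, 348, 607, 584, 561]
222 [(np.int64(86), np.int64(94), np.int64(100)), (np.int64(104), np.int64(111), np.int64(118)), (np.int64(101), np.int64(109), np.int64(116)), 315, 338, 598, 582, 555]
```

Run:
```python
from h import *
s=optics.capture("scene");t=optics.capture("top")
a=cv2.resize(s["color"][230:330,245:345],None,fx=4,fy=4,interpolation=cv2.INTER_CUBIC);b=cv2.resize(t["color"][120:220,270:370],None,fx=4,fy=4,interpolation=cv2.INTER_CUBIC)
cv2.imwrite("pics/p3.png",np.hstack([a,b]))
o=monitor.get_obs();print(o["time"],o["tool_pos"],Rt().round(3))
```

```text
20.1 [ 654.87694583 -115.05746733  202.0302003 ] [[-0.066  0.923  0.38 ]
 [-0.047  0.377 -0.925]
 [-0.997 -0.079  0.019]]
```

View pics/p3.png

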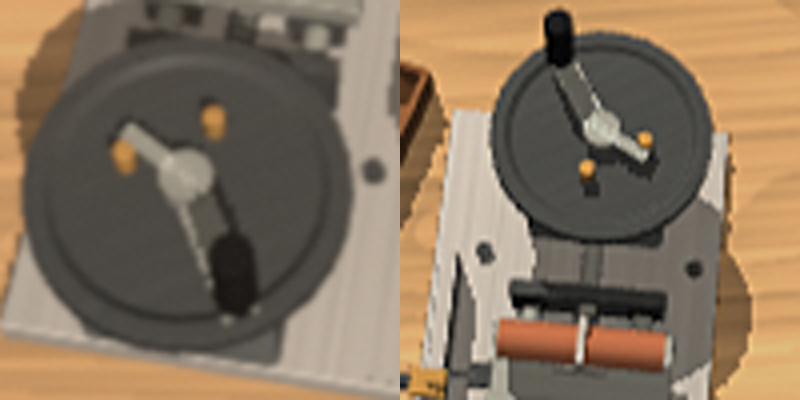

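Run:
```python
from h import *
s=optics.capture("scene");t=optics.capture("top")
print(onz(s,303.8,297.5,119),onz(t,309.5,129.5,119), tri(ray(s,303.8,297.5),ray(t,309.5,129.5)))
print(tri(ray(s,291.2,273.8),ray(t,320.3,151.8)))
for h in((722,134),(724,135)):
  print(go([h[0]-1.4,h[1]-.9,165]))
```

```text
[721.66595323 133.30721099 119.        ] [722.05459931 133.39927263 119.        ] (array([721.83903509, 133.36642629, 119.45177706]), np.float64(0.0746012513698503))
(array([676.8823047 , 113.14072044,  98.38544237]), np.float64(0.3543629429207753))
[  20.1  156.7 -202.9]
[  20.   158.9 -203. ]
```

Emit:
{"fn": "send_rows", "kwargs": {
  "commands": [
    [[0, 0.0226, -0.029, 0, 0.0918], [0, 0.0226, -0.029, 0, 0.0918], [0, 0.0226, -0.029, 0, 0.0918], [0, 0.0226, -0.029, 0, 0.0918], [0, 0.0226, -0.029, 0, 0.0918], [0.005, 0.0226, -0.029, 0, 0.0918], [0.015, 0.0226, -0.029, 0, 0.0918], [0, 0, 0, 0, 0.0918]]
  ]
}}

```text
time: 20.87
tool_pos: [723.0, 156.9, 163.0]
tcp_rot: [-1.355, 1.49, -2.521]
contact_force: [0.1, 0.2, -0.6]
grip_width: 91.8
```

Run:
```python
from h import *
print(go([720.4,132.5,107]),Rt().round(3))
```

```text
[57.2 -7.5 20.4] [[-0.065  0.917  0.394]
 [-0.047  0.392 -0.919]
 [-0.997 -0.079  0.017]]
```

Emit:
{"fn": "send_rows", "kwargs": {
  "commands": [
    [[0, -0.004, 0.0105, 0, 0.0918], [0, -0.0035, 0.01, 0, 0.0918], [0, 0, 0, 0, 0.0918], [0.017, 0, 0, 0, 0.0918], [0.02, 0, 0, 0, 0.0918], [0.018, 0, 0, 0, 0.0918], [0, 0, 0, 0, 0.0918]]
  ]
}}

```text
time: 21.45
tool_pos: [720.9, 129.8, 110.5]
tcp_rot: [-1.312, 1.493, -2.475]
contact_force: [-0.2, -0.8, -1.0]
grip_width: 91.9
```

Run:
```python
from h import *
print(go([720.4,132.5,107]))
```

```text
[ 3.4  0.9 -2.7]
```

Emit:
{"fn": "send_rows", "kwargs": {
  "commands": [
    [[0.0035, 0.001, -0.0025, 0, 0.04], [0, 0, 0, 0, 0.03], [0, 0, 0, 0, 0.025], [0, 0, 0, 0, 0.01], [0, 0, 0, 0, 0.01], [0, 0, 0, 0, 0.01], [0, 0, 0, 0, 0.01], [0, 0, 0, 0, 0.01], [0, 0, 0, 0, 0.01], [0, 0, 0, 0, 0.01]]
  ]
}}

```text
time: 22.28
tool_pos: [723.8, 128.6, 115.1]
tcp_rot: [-1.226, 1.501, -2.395]
contact_force: [0.0, -0.0, 0.1]
grip_width: 30.0
```

Run:
```python
from h import *
plan(np.array([675.9,112.2]),[-4]*7,rad=.2)
```

```text
t 22.28 pos [723.8 128.6 115.1] th 18.9 r 50.6 Frad -0.0 Ftan -0.0 Fz 0.1 grip 30.0
[[[0.0001, -0.0005, 0.0035, 0, 0.01], [0.0001, -0.0007, 0.0034, 0, 0.01], [0.0001, -0.001, 0.0034, 0, 0.01], [0.0002, -0.0012, 0.0033, 0, 0.01], [0.0002, -0.0014, 0.0032, 0, 0.01], [0.0002, -0.0015, 0.0031, 0, 0.01], [0.0002, -0.0017, 0.003, 0, 0.01]]]
```

Emit:
{"fn": "send_rows", "kwargs": {
  "commands": [
    [[0.007, -0.001, -0.004, 0, 0.01], [0.001, 0, 0, 0, 0.01], [0.001, 0, 0, 0, 0.01], [0.001, 0, 0, 0, 0.01]]
  ]
}}

```text
time: 22.62
tool_pos: [721.2, 132.2, 105.8]
tcp_rot: [-1.199, 1.503, -2.367]
contact_force: [-1.5, -1.2, 7.8]
grip_width: 15.3
```

Run:
```python
from h import *
plan(np.array([675.9,112.2]),[-4]*7,rad=.2)
```

```text
t 22.62 pos [721.2 132.2 105.8] th 23.8 r 49.5 Frad -1.8 Ftan -0.5 Fz 7.8 grip 15.3
[[[0.0001, 0.0, 0.0035, 0, 0.01], [0.0001, -0.0002, 0.0035, 0, 0.01], [0.0001, -0.0005, 0.0034, 0, 0.01], [0.0001, -0.0007, 0.0034, 0, 0.01], [0.0001, -0.0009, 0.0034, 0, 0.01], [0.0002, -0.0013, 0.0032, 0, 0.01], [0.0002, -0.0015, 0.0032, 0, 0.01]]]
```

Emit:
{"fn": "send_rows", "kwargs": {
  "commands": [
    [[0, 0, 0.0035, 0, 0.01], [0, -0.0002, 0.0035, 0, 0.01], [0, -0.0005, 0.0034, 0, 0.01], [0, -0.0007, 0.0034, 0, 0.01], [0, -0.0009, 0.0034, 0, 0.01]]
  ]
}}

```text
time: 23.03
tool_pos: [724.4, 119.1, 106.6]
tcp_rot: [-1.286, 1.505, -2.451]
contact_force: [-1.0, 3.5, 1.8]
grip_width: 15.6
```

Run:
```python
from h import *
plan(np.array([675.9,112.2]),[-4]*7,rad=.2)
```

```text
t 23.03 pos [724.4 119.1 106.6] th 8.0 r 49.0 Frad -0.5 Ftan 3.6 Fz 1.8 grip 15.6
[[[0.0001, -0.0008, 0.0033, 0, 0.01], [0.0001, -0.0011, 0.0033, 0, 0.01], [0.0001, -0.0013, 0.0032, 0, 0.01], [0.0002, -0.0015, 0.0031, 0, 0.01], [0.0002, -0.0017, 0.003, 0, 0.01], [0.0002, -0.0021, 0.0028, 0, 0.01], [0.0002, -0.0023, 0.0026, 0, 0.01]]]
```

Emit:
{"fn": "send_rows", "kwargs": {
  "commands": [
    [[0, -0.0008, 0.0034, 0, 0.01], [0, -0.0011, 0.0033, 0, 0.01], [0, -0.0013, 0.0032, 0, 0.01], [0, -0.0015, 0.0031, 0, 0.01]]
  ]
}}

```text
time: 23.37
tool_pos: [724.5, 104.6, 106.5]
tcp_rot: [-1.326, 1.504, -2.49]
contact_force: [-1.9, 3.5, 1.5]
grip_width: 15.4
```

Run:
```python
from h import *
plan(np.array([675.9,112.2]),[-4]*3,rad=.2)
t=optics.capture("top");s=optics.capture("scene")
cv2.imwrite("pics/p4.png",np.hstack([s["color"][160:330,230:400],t["color"][140:310,220:390]]))
```

```text
t 23.37 pos [724.5 104.6 106.5] th 351.1 r 49.2 Frad -2.4 Ftan 3.2 Fz 1.5 grip 15.4
[[[0.0002, -0.0018, 0.0029, 0, 0.01], [0.0002, -0.002, 0.0028, 0, 0.01], [0.0002, -0.0022, 0.0027, 0, 0.01]]]
```

View pics/p4.png

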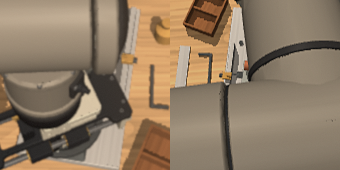

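Emit:
{"fn": "send_rows", "kwargs": {
  "commands": [
    [[0, 0, 0, 0, 0.03], [0, 0, 0, 0, 0.06], [0, 0, 0, 0, 0.08], [0, 0, 0, 0, 0.0918], [0, 0, 0, 0, 0.0918], [0, 0, 0, 0, 0.0918], [-0.02, 0, 0, 0, 0.0918], [-0.03, 0, 0, 0, 0.0918], [-0.03, 0, 0, 0, 0.0918]]
  ]
}}

```text
time: 24.22
tool_pos: [726.9, 102.7, 178.6]
tcp_rot: [-1.342, 1.488, -2.51]
contact_force: [-0.3, 0.2, 0.8]
grip_width: 70.5
```

Emit:
{"fn": "send_rows", "kwargs": {
  "commands": [
    [[-0.01, -0.024, 0.029, 0, 0.0918], [0, -0.024, 0.029, 0, 0.0918], [0, -0.024, 0.029, 0, 0.0918], [0, -0.024, 0.029, 0, 0.0918], [0, -0.024, 0.029, 0, 0.0918], [0, -0.024, 0.029, 0, 0.0918], [0, -0.015, 0.018, 0, 0.0918]]
  ]
}}

```text
time: 24.8
tool_pos: [660.3, -137.1, 213.9]
tcp_rot: [-1.169, 1.501, -2.324]
contact_force: [0.2, 0.1, -0.2]
grip_width: 91.8
```

```bash
cat >> h.py <<'E'
def look(n,N=4):
    for k in("scene","top"):
        im=np.mean([optics.capture(k)["color"].astype(float) for _ in range(N)],0)
        np.save(f"pics/{n}_{k}.npy",im);cv2.imwrite(f"pics/{n}_{k}.png",im.astype(np.uint8))
E
python3 - <<'E'
from h import *
look("q1")
s=np.load("pics/q1_scene.npy")[206:230,334:372];t=np.load("pics/q1_top.npy")[203:227,268:294]
f=lambda i:cv2.resize(np.clip(i*1.4,0,255).astype(np.uint8),None,fx=12,fy=12,interpolation=cv2.INTER_NEAREST)
cv2.imwrite("pics/q1.png",np.hstack([f(s),f(t)]))
t=np.load("pics/q1_top.npy")
for r in range(208,219): print(r,[t[r,c].astype(int).tolist() for c in (281,282,283)],t[r,284:289].sum(1).astype(int))
s=np.load("pics/q1_scene.npy")
print(s[212:226,342:356].sum(2).astype(int))
E
```

```text
208 [[65, 71, 76], [46, 50, 53], [98, 106, 113]] [333 328 311 336 606]
209 [[34, 36, 40], [49, 53, 56], [104, 112, 120]] [329 326 314 334 609]
210 [[26, 27, 30], [58, 63, 67], [105, 113, 120]] [332 326 335 458 572]
211 [[21, 16, 16], [65, 68, 71], [106, 113, 121]] [332 329 332 376 373]
212 [[49, 107, 129], [73, 74, 76], [102, 110, 115]] [339 341 329 189 190]
213 [[54, 117, 148], [72, 69, 68], [85, 89, 91]] [279 281 291 222 234]
214 [[42, 87, 123], [68, 65, 62], [70, 73, 74]] [172 183 250 221 235]
215 [[43, 78, 107], [84, 86, 87], [93, 100, 105]] [272 276 285 215 222]
216 [[37, 52, 65], [102, 107, 111], [106, 113, 119]] [339 341 280 203 215]
217 [[30, 33, 37], [108, 115, 120], [104, 111, 118]] [331 328 247 259 161]
218 [[42, 48, 53], [107, 113, 119], [103, 111, 117]] [328 323 309 524 476]
[[385 375 310 288 294 296 295 299 303 298 300 313 345 426]
 [288 304 273 278 295 298 297 300 301 299 322 349 338 364]
 [230 239 242 267 293 298 297 301 305 306 316 334 320 333]
 [228 230 242 272 288 293 293 298 306 326 343 352 350 353]
 [232 237 242 250 259 262 268 278 298 329 358 360 358 362]
 [231 233 231 229 226 229 234 247 275 327 372 368 364 363]
 [225 230 255 289 273 231 220 232 260 320 383 390 385 385]
 [216 244 332 419 404 321 264 261 275 325 398 406 401 397]
 [218 268 385 481 482 412 317 287 289 332 405 416 402 390]
 [305 342 431 496 494 431 332 295 287 307 363 372 361 362]
 [436 447 480 500 469 380 313 296 288 294 330 342 338 340]
 [488 493 502 500 452 343 299 295 289 293 335 378 381 373]
 [493 497 503 501 447 337 297 298 294 294 353 443 457 454]
 [493 497 505 499 449 338 296 297 295 296 367 475 494 493]]
```

View pics/q1.png

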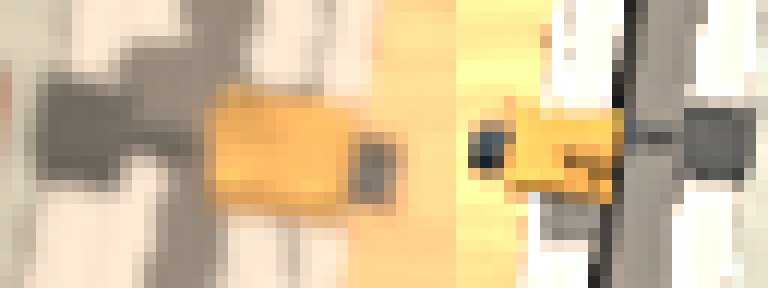

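Run:
```python
import cv2,numpy as np
h=cv2.imread("pics/home_full.png").astype(int)
for r in range(209,226): print(r,[h[r,c].tolist() for c in range(348,354)])
print()
t=cv2.imread("pics/top0.png").astype(int)
for r in range(206,220): print(r,[t[r,c].tolist() for c in range(276,284)])
```

```text
209 [[123, 137, 149], [115, 128, 139], [102, 114, 124], [96, 107, 117], [95, 105, 115], [99, 110, 120]]
210 [[99, 111, 121], [99, 110, 120], [98, 109, 119], [96, 107, 117], [96, 106, 116], [100, 110, 121]]
211 [[96, 107, 117], [98, 108, 118], [98, 109, 119], [98, 108, 118], [96, 106, 117], [98, 108, 118]]
212 [[96, 107, 118], [96, 107, 117], [96, 107, 117], [97, 108, 118], [95, 110, 123], [95, 116, 132]]
213 [[96, 107, 118], [98, 109, 119], [97, 108, 119], [93, 109, 122], [88, 119, 141], [86, 131, 163]]
214 [[95, 106, 117], [96, 107, 118], [96, 110, 123], [89, 112, 133], [76, 116, 149], [71, 124, 164]]
215 [[98, 109, 118], [97, 108, 119], [95, 112, 128], [85, 118, 148], [75, 127, 172], [73, 131, 180]]
216 [[96, 106, 117], [97, 108, 119], [93, 111, 128], [82, 120, 153], [75, 132, 180], [73, 133, 183]]
217 [[95, 106, 116], [97, 107, 118], [94, 111, 126], [85, 122, 154], [77, 137, 185], [77, 138, 189]]
218 [[96, 107, 117], [97, 107, 118], [92, 107, 120], [83, 118, 151], [80, 141, 193], [78, 144, 198]]
219 [[98, 109, 120], [97, 107, 117], [91, 105, 119], [84, 120, 153], [83, 147, 200], [
[... 1738 characters left out ...]
], [67, 134, 186], [63, 132, 185], [37, 75, 106], [82, 81, 82], [88, 96, 101]]
215 [[58, 116, 159], [49, 97, 136], [55, 110, 153], [56, 111, 154], [60, 122, 171], [37, 67, 92], [81, 81, 83], [88, 95, 100]]
216 [[58, 119, 165], [28, 59, 83], [37, 76, 106], [37, 77, 107], [42, 90, 127], [32, 45, 55], [88, 92, 95], [89, 95, 102]]
217 [[67, 136, 190], [54, 111, 155], [56, 114, 156], [30, 67, 94], [29, 70, 99], [26, 29, 31], [95, 101, 106], [90, 97, 102]]
218 [[41, 95, 136], [48, 107, 152], [52, 112, 157], [41, 91, 126], [54, 116, 160], [37, 42, 47], [92, 98, 102], [93, 99, 105]]
219 [[50, 63, 73], [55, 76, 92], [46, 75, 99], [47, 82, 111], [44, 97, 134], [43, 49, 52], [74, 78, 80], [77, 82, 85]]
```

Run:
```python
from h import *
s=optics.capture("scene");t=optics.capture("top")
a=np.arctan2(.16,-.987);ex=np.array([np.cos(a),np.sin(a)]);ey=np.array([-ex[1],ex[0]])
# colour profiles across rider, R-B chroma
S=np.load("pics/q1_scene.npy");T=np.load("pics/q1_top.npy")
print("scene R-B cols 354-358");
for r in range(209,227): print(r,(S[r,353:360,2]-S[r,353:360,0]).astype(int),S[r,353:360].sum(1).astype(int))
print("top R-B")
for r in range(208,223): print(r,(T[r,273:282,2]-T[r,273:282,0]).astype(int),T[r,273:282].sum(1).astype(int))
P=np.array([553.,208,57])
for c,n in((s,"s"),(t,"t")):
    p=px(c,P);J=np.array([px(c,P+d)-p for d in(np.r_[ex,0],np.r_[ey,0],[0,0,1])]).T
    print(n,p,J.round(3).tolist())
```

```text
scene R-B cols 354-358
209 [21 23 27 30 31 31 28] [305 363 454 492 499 496 477]
210 [20 22 26 29 31 30 28] [306 381 483 500 499 495 469]
211 [19 22 26 29 30 30 29] [298 369 472 499 502 498 469]
212 [34 32 31 30 29 28 26] [313 345 426 470 478 471 440]
213 [71 65 56 51 43 38 36] [349 338 364 388 390 380 358]
214 [86 84 84 89 89 87 87] [334 320 333 360 368 365 365]
215 [100  99 100 105 110 112 112] [352 350 353 368 385 391 394]
216 [102 102 103 105 109 113 114] [360 358 362 370 383 395 401]
217 [104 102 102 102 107 112 114] [368 364 363 363 377 396 399]
218 [111 109 109 109 110 113 114] [390 385 385 383 389 398 400]
219 [115 113 113 113 112 113 113] [406 401 397 396 395 398 401]
220 [116 112 111 111 113 115 116] [416 402 390 391 395 401 407]
221 [104 101 101 105 110 115 119] [372 361 362 375 388 406 419]
222 [ 90  91  94  98 101 105 107] [342 338 340 348 354 366 375]
223 [64 69 72 76 81 85 86] [378 381 373 358 343 344 351]
224 [38 41 40 41 44 51 56] [443 457 454 433 387 374 407]
225 [29 31 30 29 29 31 35] [475 494 493 482 437 408 461]
226 [28 30 30 29 28 26 30] [481 497 498 498 455 414 
[... 653 characters left out ...]
216 [140 133 133 120  62  78  79  97  28] [446 437 437 393 198 252 255 298 155]
217 [141 138 138 139 115 114  72  78   6] [457 458 445 448 370 368 224 230 101]
218 [ 97 100 102 106 116 119  96 120  10] [277 291 287 314 357 373 295 377 144]
219 [ 80  -4  21  26  43  59  70 102  11] [411 485 268 213 256 250 280 311 184]
220 [107   0  16  12  11  14  14  14   9] [550 653 358 287 303 289 315 136 229]
221 [92 11 13 12 12 12 11  4 11] [447 620 327 304 321 326 319 147 255]
222 [78 18 14 12 13 12 11  7 13] [455 600 351 277 294 302 249 148 277]
s [350.67337176 216.65037583] [[0.07, -0.58, 0.028], [-0.491, -0.076, -0.306]]
t [282.03232396 214.02664362] [[-0.049, 0.448, -0.044], [0.439, 0.037, -0.098]]
```

Run:
```python
from h import *
S=np.load("pics/q1_scene.npy");T=np.load("pics/q1_top.npy")
print("scene knob")
for r in range(213,228): print(r,S[r,360:372,2].astype(int))
print("top knob")
for r in range(208,222): print(r,T[r,264:277,2].astype(int))
# tube edges slope in top, from copper mask
for I,n in((S,"s"),(T,"t")):
    hsv=cv2.cvtColor(I.astype(np.uint8),cv2.COLOR_BGR2HSV)
    m=((hsv[...,0]<11)&(hsv[...,1]>110)&(hsv[...,2]>70)).astype(np.uint8)
    k,l,st,ce=cv2.connectedComponentsWithStats(m)
    for i in range(1,k):
        if st[i,4]>150:
            v,u=np.nonzero(l==i);print(n,st[i],ce[i]); pc=cv2.PCACompute2(np.c_[u,v].astype(np.float32),None)[1][0];print("slope",pc[1]/pc[0])
```

```text
scene knob
213 [146 175 182 184 194 209 213 213 212 212 213 213]
214 [171 184 182 179 189 207 210 208 208 208 208 208]
215 [187 188 186 182 189 207 210 207 206 206 206 207]
216 [189 189 188 179 177 195 201 203 206 207 207 208]
217 [188 188 181 159 138 147 165 187 207 212 212 211]
218 [189 188 176 142 103  98 121 164 205 214 213 213]
219 [189 188 172 131  94  87 108 158 204 214 213 212]
220 [191 188 170 123  95  95 119 168 206 213 212 213]
221 [194 187 163 112  89  95 128 179 207 212 211 211]
222 [174 167 152 120 108 107 135 182 208 212 211 211]
223 [159 159 160 161 166 157 161 186 206 210 210 210]
224 [163 163 169 181 194 192 190 195 203 205 205 205]
225 [176 175 177 183 197 199 199 200 201 201 201 201]
226 [182 183 187 193 199 201 201 201 201 201 201 201]
227 [182 185 192 199 202 202 202 203 203 203 203 204]
top knob
208 [224 223 223 224 223 223 223 223 224 225 226 193 209]
209 [224 223 223 223 223 224 224 224 224 225 225 180 210]
210 [224 223 223 222 221 220 219 220 222 226 226 188 193]
211 [219 220 221 221 220 221 224 221 186 222 217 199 192]
212 [219 220 221 222 225 229 209 206 1
[... 254 characters left out ...]
7 [223 223 223 225 230 179 127 140 206 219 217 214 216]
218 [223 223 223 224 228 232 213 213 168 138 143 145 156]
219 [223 223 223 224 224 226 228 228 190 176 160  99  84]
220 [223 223 223 223 223 223 224 226 230 236 217 127 101]
221 [222 222 222 223 223 223 223 224 224 195 212 115 107]
s [289 122  14  31 319] [295.67084639 136.48902821]
slope 20.577099
s [279 205  26  15 307] [291.37459283 211.67100977]
slope 0.12092925
s [307 208  27  16 322] [320.02795031 215.69254658]
slope 0.1388779
s [ 72 389  22  11 155] [ 80.11612903 395.14193548]
slope 0.23425066
t [294 201  20  11 185] [303.77837838 205.65945946]
slope 0.08453461
t [316 202  20  12 191] [325.51308901 207.62827225]
slope 0.091205165
```

Run:
```python
from h import *
s=optics.capture("scene");t=optics.capture("top")
P=[]
for n,c,(x0,y0,x1,y1) in(("s",s,(285,270,330,325)),("t",t,(295,110,325,150))):
    g=c["color"].max(2)[y0:y1,x0:x1]
    m=(g<40).astype(np.uint8)
    k,l,st,ce=cv2.connectedComponentsWithStats(m)
    i=1+np.argmax(st[1:,4]);print(n,st[i],ce[i]+[x0,y0]);P.append(ce[i]+[x0,y0])
cv2.imwrite("pics/p5.png",np.hstack([cv2.resize(s["color"][230:330,245:345],None,fx=3,fy=3),cv2.resize(t["color"][100:200,270:370],None,fx=3,fy=3)]))
h,e=tri(ray(s,*P[0]),ray(t,*P[1]));print(h,e)
print(go([h[0]+3-1.4,h[1]+2-.9,165]),monitor.get_obs()["time"],Rt().round(3))
```

```text
s [ 0 22  5 19 68] [286.48529412 302.20588235]
t [23 11  7 14 84] [321.13095238 127.26190476]
[727.02978474 108.44599334 115.44881626] 1.6635271080069929
[  32.9  162.3 -194.6] 25.4 [[-0.048  0.912  0.408]
 [-0.049  0.406 -0.913]
 [-0.998 -0.064  0.025]]
```

View pics/p5.png

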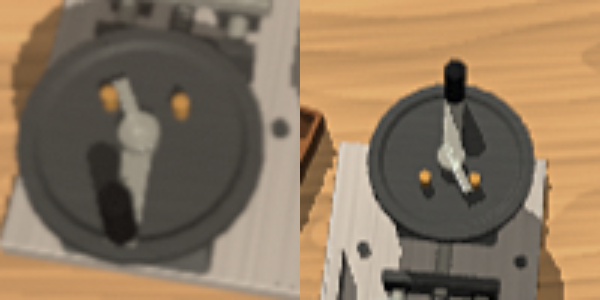

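Run:
```python
from h import *
s=optics.capture("scene");t=optics.capture("top")
print(onz(s,284,301,119),onz(t,321.4,127,119))
print(go([729-1,107+1,165]))
```

```text
[726.59285315 106.09991242 119.        ] [725.94781904 107.14167987 119.        ]
[  33.   161.3 -193.9]
```

Emit:
{"fn": "send_rows", "kwargs": {
  "commands": [
    [[0, 0.0245, -0.0295, 0, 0.0918], [0, 0.0245, -0.0295, 0, 0.0918], [0, 0.0245, -0.0295, 0, 0.0918], [0.005, 0.0245, -0.0295, 0, 0.0918], [0.013, 0.0245, -0.0295, 0, 0.0918], [0.014, 0.0245, -0.0295, 0, 0.0918], [0, 0, 0, 0, 0.0918]]
  ]
}}

```text
time: 26.08
tool_pos: [725.4, 92.4, 166.5]
tcp_rot: [-1.136, 1.504, -2.295]
contact_force: [-0.2, 0.2, -0.9]
grip_width: 91.7
```

Run:
```python
from h import *
print(go([728.2,108.6,165]),go([725.4,105.7,106]),Rt().round(3))
```

```text
[  0.6   9.1 -13.8] [ 59.7   9.  -13.9] [[-0.044  0.915  0.401]
 [-0.05   0.398 -0.916]
 [-0.998 -0.06   0.028]]
```

Emit:
{"fn": "send_rows", "kwargs": {
  "commands": [
    [[0, 0.0045, -0.007, 0, 0.0918], [0, 0.0045, -0.0068, 0, 0.0918], [0.018, 0, 0, 0, 0.07], [0.02, 0, 0, 0, 0.06], [0.019, 0, 0, 0, 0.05], [0.002, 0, 0, 0, 0.045]]
  ]
}}

```text
time: 26.58
tool_pos: [727.0, 109.1, 107.2]
tcp_rot: [-1.08, 1.507, -2.237]
contact_force: [0.0, 0.1, -0.7]
grip_width: 69.4
```

Run:
```python
from h import *
print(go([725.4,105.7,106]))
```

```text
[ 1.4 -2.8  2.5]
```

Emit:
{"fn": "send_rows", "kwargs": {
  "commands": [
    [[0.002, -0.003, 0.0025, 0, 0.01], [0.001, 0, 0, 0, 0.01], [0.001, 0, 0, 0, 0.01], [0.001, 0, 0, 0, 0.01], [0.001, 0, 0, 0, 0.01], [0.001, 0, 0, 0, 0.01], [0.001, 0, 0, 0, 0.01]]
  ]
}}

```text
time: 27.17
tool_pos: [727.5, 102.5, 105.7]
tcp_rot: [-0.968, 1.512, -2.13]
contact_force: [-1.2, 1.8, -1.6]
grip_width: 23.2
```

Run:
```python
from h import *
plan(np.array([676,112.2]),[-4]*8,rad=.2)
```

```text
t 27.17 pos [727.5 102.5 105.7] th 349.4 r 52.4 Frad -1.5 Ftan 1.5 Fz -1.6 grip 23.2
[[[0.0002, -0.0025, 0.0027, 0, 0.01], [0.0002, -0.0027, 0.0024, 0, 0.01], [0.0002, -0.0028, 0.0022, 0, 0.01], [0.0002, -0.003, 0.002, 0, 0.01], [0.0002, -0.0031, 0.0018, 0, 0.01], [0.0002, -0.0029, 0.0019, 0, 0.01], [0.0002, -0.003, 0.0017, 0, 0.01], [0.0002, -0.0031, 0.0015, 0, 0.01]]]
```

Emit:
{"fn": "send_rows", "kwargs": {
  "commands": [
    [[0.001, -0.0008, -0.0025, 0, 0.01], [0.001, 0, 0, 0, 0.01], [0.001, 0, 0, 0, 0.01]]
  ]
}}

```text
time: 27.42
tool_pos: [726.3, 106.0, 105.1]
tcp_rot: [-0.935, 1.516, -2.096]
contact_force: [-1.1, 0.9, 4.2]
grip_width: 15.3
```

Run:
```python
from h import *
plan(np.array([676,112.2]),[-4]*8,rad=.2)
```

```text
t 27.42 pos [726.3 106.  105.1] th 352.9 r 50.7 Frad -1.2 Ftan 0.7 Fz 4.2 grip 15.3
[[[0.0002, -0.002, 0.0029, 0, 0.01], [0.0002, -0.0022, 0.0027, 0, 0.01], [0.0002, -0.0024, 0.0026, 0, 0.01], [0.0002, -0.0026, 0.0024, 0, 0.01], [0.0002, -0.0027, 0.0022, 0, 0.01], [0.0002, -0.0028, 0.0021, 0, 0.01], [0.0002, -0.0029, 0.0019, 0, 0.01], [0.0002, -0.003, 0.0017, 0, 0.01]]]
```

Emit:
{"fn": "send_rows", "kwargs": {
  "commands": [
    [[0, -0.0019, 0.003, 0, 0.01], [0, -0.0021, 0.0028, 0, 0.01], [0, -0.0023, 0.0027, 0, 0.01], [0, -0.0025, 0.0025, 0, 0.01], [0, -0.0026, 0.0023, 0, 0.01], [0, -0.0028, 0.0021, 0, 0.01], [0, -0.0029, 0.0019, 0, 0.01], [0, -0.003, 0.0017, 0, 0.01]]
  ]
}}

```text
time: 28.08
tool_pos: [715.6, 81.9, 106.1]
tcp_rot: [-0.924, 1.522, -2.083]
contact_force: [1.2, 2.7, -0.0]
grip_width: 15.2
```

Run:
```python
from h import *
plan(np.array([676.7,112.3]),[-4]*5,rad=.2)
```

```text
t 28.08 pos [715.6  81.9 106.1] th 322.0 r 49.4 Frad -0.7 Ftan 2.8 Fz -0.0 grip 15.2
[[[0.0002, -0.003, 0.0016, 0, 0.01], [0.0002, -0.0031, 0.0014, 0, 0.01], [0.0002, -0.0032, 0.0012, 0, 0.01], [0.0002, -0.0033, 0.001, 0, 0.01], [0.0002, -0.0034, 0.0008, 0, 0.01]]]
```

Emit:
{"fn": "send_rows", "kwargs": {
  "commands": [
    [[0, -0.003, 0.0016, 0, 0.01], [0, -0.0031, 0.0014, 0, 0.01], [0, -0.0032, 0.0012, 0, 0.01], [0, -0.0032, 0.001, 0, 0.01]]
  ]
}}

```text
time: 28.42
tool_pos: [704.4, 71.3, 106.1]
tcp_rot: [-0.974, 1.521, -2.133]
contact_force: [0.7, 4.7, -0.9]
grip_width: 15.3
```

Run:
```python
from h import *
plan(np.array([676.7,112.3]),[-4]*2,rad=.2)
look("q2",2)
t=np.load("pics/q2_top.npy");s=np.load("pics/q2_scene.npy")
f=lambda i:cv2.resize(i.astype(np.uint8),None,fx=6,fy=6)
cv2.imwrite("pics/q2.png",np.hstack([f(s[195:245,320:380]),f(t[190:240,250:310])]))
```

```text
t 28.42 pos [704.4  71.3 106.1] th 304.0 r 49.5 Frad -3.5 Ftan 3.2 Fz -0.9 grip 15.3
[[[0.0002, -0.0034, 0.0006, 0, 0.01], [0.0002, -0.0034, 0.0004, 0, 0.01]]]
```

View pics/q2.png

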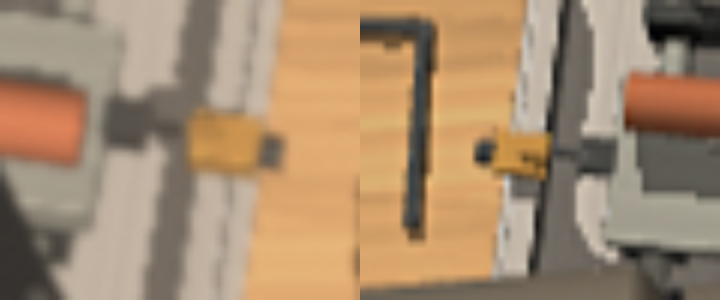

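Run:
```python
import numpy as np
for n in("q1","q2"):
    t=np.load(f"pics/{n}_top.npy");s=np.load(f"pics/{n}_scene.npy")
    print(n)
    for r in range(210,220): print(r,[t[r,c].astype(int).tolist() for c in (281,282,283)],t[r,284:289].sum(1).astype(int))
    print(s[210:226,342:356].sum(2).astype(int))
```

```text
q1
210 [[26, 27, 30], [58, 63, 67], [105, 113, 120]] [332 326 335 458 572]
211 [[21, 16, 16], [65, 68, 71], [106, 113, 121]] [332 329 332 376 373]
212 [[49, 107, 129], [73, 74, 76], [102, 110, 115]] [339 341 329 189 190]
213 [[54, 117, 148], [72, 69, 68], [85, 89, 91]] [279 281 291 222 234]
214 [[42, 87, 123], [68, 65, 62], [70, 73, 74]] [172 183 250 221 235]
215 [[43, 78, 107], [84, 86, 87], [93, 100, 105]] [272 276 285 215 222]
216 [[37, 52, 65], [102, 107, 111], [106, 113, 119]] [339 341 280 203 215]
217 [[30, 33, 37], [108, 115, 120], [104, 111, 118]] [331 328 247 259 161]
218 [[42, 48, 53], [107, 113, 119], [103, 111, 117]] [328 323 309 524 476]
219 [[55, 61, 67], [105, 113, 118], [102, 110, 116]] [324 311 338 621 597]
[[494 451 374 316 308 310 309 305 302 298 294 306 381 483]
 [457 395 319 291 294 295 296 295 301 297 294 298 369 472]
 [385 375 310 288 294 296 295 299 303 298 300 313 345 426]
 [288 304 273 278 295 298 297 300 301 299 322 349 338 364]
 [230 239 242 267 293 298 297 301 305 306 316 334 320 333]
 [228 230 242 272 288 293 293 298 306 326 343 352 350 353]
 [232 237 24
[... 1552 characters left out ...]
9 254 268 295 305 305 315 320 330 344 360 347 357]
 [246 252 250 255 261 264 269 279 304 349 372 383 378 380]
 [245 249 255 263 244 236 238 242 283 349 386 388 388 391]
 [237 247 304 352 298 258 256 256 289 352 400 399 392 392]
 [221 260 363 439 371 309 296 298 306 352 414 421 416 413]
 [267 299 406 497 459 371 324 318 313 356 428 440 435 427]
 [415 419 477 532 520 447 352 320 315 358 440 446 434 423]
 [508 506 524 544 530 464 361 320 309 332 391 400 390 389]
 [532 532 540 542 503 409 337 319 310 317 356 370 365 366]
 [531 536 542 540 487 370 321 321 315 315 358 407 411 403]
 [534 535 542 539 484 362 319 317 316 319 379 477 495 490]
 [531 538 544 538 482 366 320 321 317 321 400 515 533 532]]
```

Emit:
{"fn": "send_rows", "kwargs": {
  "commands": [
    [[0, -0.0033, 0.0007, 0, 0.01], [0, -0.0033, 0.0005, 0, 0.01], [0, -0.0033, 0.0003, 0, 0.01]]
  ]
}}

```text
time: 28.87
tool_pos: [696.3, 66.8, 106.1]
tcp_rot: [-0.963, 1.522, -2.12]
contact_force: [2.3, 4.8, -2.9]
grip_width: 15.1
```

Run:
```python
from h import *
plan(np.array([676.7,112.3]),[-4]*2,rad=.2)
look("q3",2)
t=np.load("pics/q3_top.npy");s=np.load("pics/q3_scene.npy")
for r in range(211,220): print(r,t[r,282:286].sum(1).astype(int))
print(s[210:223,344:352].sum(2).astype(int))
f=lambda i:cv2.resize(np.clip(i*1.3,0,255).astype(np.uint8),None,fx=12,fy=12,interpolation=cv2.INTER_NEAREST)
cv2.imwrite("pics/q3.png",np.hstack([f(s[203:231,334:370]),f(t[201:229,266:294])]))
```

```text
t 28.87 pos [696.3  66.8 106.1] th 293.3 r 49.5 Frad -3.5 Ftan 4.0 Fz -2.9 grip 15.1
[[[0.0001, -0.0035, -0.0, 0, 0.01], [0.0001, -0.0035, -0.0003, 0, 0.01]]]
211 [197 324 317 305]
212 [210 322 316 311]
213 [256 323 320 317]
214 [245 299 315 307]
215 [188 215 253 253]
216 [220 219 227 190]
217 [306 300 296 275]
218 [333 325 324 323]
219 [327 318 316 307]
[[400 340 331 334 333 332 326 319]
 [310 299 314 320 317 324 327 320]
 [259 282 313 323 320 323 325 322]
 [252 275 310 318 316 322 324 323]
 [252 261 280 286 295 303 317 326]
 [248 243 245 253 259 269 297 347]
 [264 280 249 236 239 245 284 349]
 [328 393 324 278 276 274 294 353]
 [370 456 384 319 307 310 306 352]
 [410 500 463 372 327 318 318 356]
 [495 535 518 449 349 320 315 357]
 [536 548 531 462 360 320 311 333]
 [541 545 504 409 338 319 310 315]]
```

View pics/q3.png

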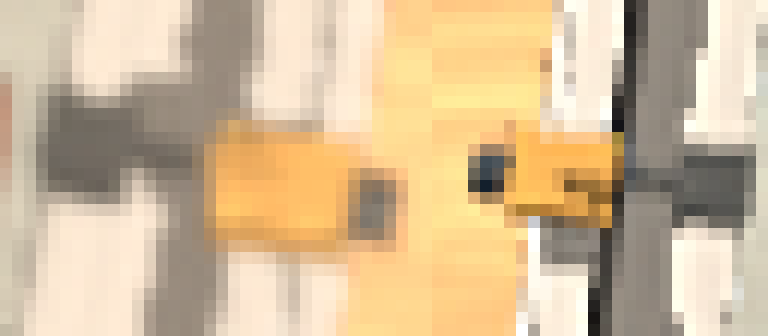

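Emit:
{"fn": "send_rows", "kwargs": {
  "commands": [
    [[0, 0, 0, 0, 0.03], [0, 0, 0, 0, 0.06], [0, 0, 0, 0, 0.08], [0, 0, 0, 0, 0.0918], [0, 0, 0, 0, 0.0918], [0, 0, 0, 0, 0.0918], [-0.02, 0, 0, 0, 0.0918], [-0.03, 0, 0, 0, 0.0918], [-0.03, 0, 0, 0, 0.0918]]
  ]
}}

```text
time: 29.82
tool_pos: [694.9, 64.7, 180.7]
tcp_rot: [-1.115, 1.505, -2.275]
contact_force: [-0.3, -0.3, 0.4]
grip_width: 70.9
```

Emit:
{"fn": "send_rows", "kwargs": {
  "commands": [
    [[-0.01, -0.024, 0.029, 0, 0.0918], [0, -0.024, 0.029, 0, 0.0918], [0, -0.024, 0.029, 0, 0.0918], [0, -0.024, 0.029, 0, 0.0918], [0, -0.024, 0.029, 0, 0.0918], [0, -0.015, 0.018, 0, 0.0918], [0, 0, 0, 0, 0.0918]]
  ]
}}

```text
time: 30.4
tool_pos: [638.6, -144.1, 213.9]
tcp_rot: [-0.846, 1.511, -1.999]
contact_force: [-1.2, 0.6, -0.1]
grip_width: 91.9
```

Run:
```python
from h import *
look("q4",2)
t=np.load("pics/q4_top.npy");s=np.load("pics/q4_scene.npy")
for r in range(211,220): print(r,t[r,282:286].sum(1).astype(int))
print(s[210:223,344:352].sum(2).astype(int))
f=lambda i:cv2.resize(np.clip(i*1.2,0,255).astype(np.uint8),None,fx=3.5,fy=3.5,interpolation=cv2.INTER_CUBIC)
cv2.imwrite("pics/q4.png",np.hstack([f(s[200:312,245:355]),f(t[115:227,270:380])]))
print(monitor.get_obs()["contact_force"],monitor.get_obs()["dq"].round(3))
```

```text
211 [201 340 329 320]
212 [219 333 329 322]
213 [265 336 331 330]
214 [253 312 325 320]
215 [194 225 261 262]
216 [227 225 235 198]
217 [322 313 310 284]
218 [342 339 339 334]
219 [337 332 330 318]
[[369 315 304 306 308 306 301 298]
 [283 275 289 294 295 296 301 294]
 [240 261 292 298 295 296 299 299]
 [230 254 283 293 294 297 297 296]
 [238 240 256 266 272 279 292 304]
 [230 225 226 230 239 246 273 318]
 [242 255 231 222 222 227 261 322]
 [305 363 299 259 256 255 270 325]
 [340 422 353 294 285 285 283 323]
 [381 459 424 342 302 294 291 329]
 [457 491 479 411 323 294 287 328]
 [496 502 490 429 332 295 286 307]
 [499 502 466 378 310 293 287 290]]
[0.79182926 0.19454267 0.47419783] [ 0.019  0.004 -0.001 -0.002 -0.    -0.004]
```

View pics/q4.png

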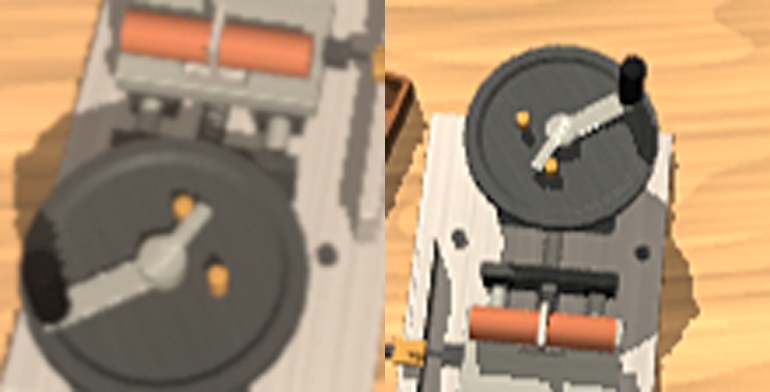

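```bash
python3 -c "
from plant import close_job
print(close_job())"
```

```text
the job is handed in; nothing more can be done
None
```

I wound the crank anticlockwise until the carriage hit its stop and held it there for roughly 0.7 s. The force on the handle was about 13–14 N, against the 24 N limit. I then wound clockwise in three stages with visual checks in between, released the crank and backed the arm away. The job was handed in at about 31 s of the 64 s allowed.

**Last checks:**
- **Slack:** the clockwise driving pin is resting on the key bar.
- **Release:** the pointer did not move when I let go, and the arm reads near-zero contact force.
- **Bystanders and index:** I saw nothing moved or shifted, but I judged this by eye and did not measure each one.

**Uncertain:** whether the pointer is within 1.5 mm of the index. The images did not resolve the index blade, so I placed it from other features:

| Feature used | Pointer offset from the index |
|---|---|
| Outlines of the brass rider and its knob, both cameras | within about 0.2 mm |
| Shadow on the rider | about 1 mm too far clockwise |
| Faint colour fringe at the rider's tip | about 3–3.5 mm too far clockwise |

The first two readings are inside the tolerance. The third is outside it, and I discounted it because it looked like an image sharpening artefact.

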